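Swab the floor of an evidence pot

TASK

Swab the inside floor of the green pot: lift the blue wand from its low white cradle, lay its handle in the channel of the slanted metal rest with the swab pointing down, let go, and take it again by the free upper part of the handle. Holding the wand upright, dip the orange sprung swab into the green pot and press it gently on the floor for about half a second, without pushing the swab fully home; then lay the wand back in the slanted rest and let go. Keep the wand clear of the bench and of the other two pots, and the pots and all other things stay standing where they are.

Things in the scene. Friction and masses are not known exactly. Their poses are not given: they have to be found in the camera images.
- wand: Swab wand, 175 mm, 90 g. Origin: centre of the handle, on the axis; +x runs to the swab. Handle: blue square bar 20 x 20 x 100 mm (x -50 to 50), faces normal to y and z, white band at the free end. Steel shaft 8 mm across (x 50 to 112), orange swab 12 mm across, round end (x 100 to 125). Centre of mass near x = 33 mm. Starts level on the cradle, z up, axis 50 mm above the bench.
- wand_top (a point): Centre of the free end face of the wand's handle (x = -50 mm on the wand).
- swab_tip (a point): Outermost point of the swab's round end, on the wand's axis (x = 125 mm on the wand when not pressed); moves with the swab.
- swab (a joint): Sprung travel of the swab along the wand, in m: 0 fully out, grows as it is pushed in, hard stop at 0.010 (fully home). Force on the tip about 0.75 N to start it, then 0.25 N more per mm (about 3.2 N at the stop).
- cradle: Low white cradle, fixed. Origin: underside, within 4 mm below the handle's centre; the wand lies along its x, swab to +x. Base plate 8 mm thick, x -70 to 130, 70 mm wide. Two posts 36 mm wide (x 8 to 16 and 38 to 46) carry the handle in 26 mm notches open upward: notch floor 40 mm, cheeks 50 mm above the bench. The handle's free half hangs clear.
- rest: Slanted metal rest, fixed. Origin: on the underside, z up; x is the level direction in which its channel descends. Base plate 10 mm thick, x -70 to 100, 90 mm wide. The open U channel on a post slopes 50 degrees below level towards +x, 26 mm wide inside, flared lips 20 mm above its floor. It carries the handle's lower half; the upper half sticks out free, nothing beneath or beside it.
- rest_seat (a point): Where the handle's centre lies when the wand lies in the rest with its handle against the stop (1 mm of play): 130 mm above the bench, at x = -10 mm on the rest. The channel's floor is 10 mm from it, square to the slope; the wand's x there is (0.643, 0, -0.766) in the rest's axes.
- rest_stop (a point): Point on the channel's line at the inner face of the stop plate at its lower end, 51 mm down the slope from rest_seat. The plate is 6 mm thick, 16 mm high, with a 16 mm notch open upward: shaft and swab hang free beyond it.
- pot_green: Green open pot, to be swabbed: loose, 150 g, round, 56 mm outside, 40 mm high, wall 3 mm (mouth 50 mm across), floor 4 mm thick. Origin: centre of the underside.
- pot_green_floor (a point): Centre of the inside floor of the green pot (4 mm above the bench).
- pot_white: White pot, same size and origin as the green one; leave alone.
- pot_steel: Grey steel pot, same size and origin as the green one; leave alone.
- bottle: Closed amber jar, 44 mm across, 80 mm high, loose; leave alone. Origin: centre of the underside.
- dish: Glass dish, 88 mm across, 14 mm high, loose; leave alone. Origin: centre of the underside.
- pen: White marker pen with a blue end, 140 x 11 x 11 mm, lying along its x, loose; leave alone. Origin: centre of the underside.
- forceps: Steel forceps, 175 x 9 x 5 mm, lying along their x, loose; leave alone. Origin: underside, 65 mm from the blunt end.
Not all that is in view belongs to the job. There is more than one size of the wand; the job needs the smaller. What is shaped like the pot_green but purple is not meant.

How it is judged:
On the way, in this order (a step that is already met when the one before it is completed fails the run):
1. the wand lies in the slanted rest, swab down, let go (distance between wand and rest_seat below 0.012 m and x of swab_tip in the frame of rest above 0.05 m and z of swab_tip in the frame of rest below 0.055 m and z of wand_top in the frame of rest above 0.15 m and contact force between wand and the fingers below 0.05 N and linear speed of wand below 0.02 m/s), for 0.2 s.
2. the wand, held by the upper part of its handle and within 20 degrees of upright, presses the swab in by 1.5 mm or more on the floor of the green pot (horizontal distance between swab_tip and pot_green_floor below 0.023 m and z of swab_tip in the frame of pot_green below 0.01 m and value of joint swab above 0.0015 m and contact force between wand and pot_green above 0.3 N and angle between the x axis of wand and the z axis of pot_green, either way round below 0.35 rad and distance between the grasp point and wand_top below 0.06 m), for 0.3 s.
At the end, for the whole second after the job is handed in: The wand lies still in the slanted rest, handle in the channel and swab down (handle's centre within 12 mm of rest_seat), let go; the green pot stands upright within 20 mm of where it was (all of step 1 and angle between pot_green's own z axis and vertical below 0.1 rad and distance of pot_green from where it was at the start of the episode below 0.02 m); the robot touches nothing.
It fails at once if the swab is pushed fully home (over 9.5 mm) (value of joint swab above 0.0095 m).
It fails at once if the wand is let down on the bench (swab tip under 6.5 mm high outside the green pot, or handle centre under 15 mm) (height (world z) of wand below 0.015 m or (height (world z) of swab_tip below 0.0065 m and horizontal distance between swab_tip and pot_green_floor above 0.027 m)).
It fails at once if the wand touches one of the other pots (contact force between wand and pot_white above 0.2 N or contact force between wand and pot_steel above 0.2 N).
It fails at once if the green pot is tipped or pushed by over 20 mm (angle between pot_green's own z axis and vertical above 0.35 rad or distance of pot_green from where it was at the start of the episode above 0.02 m).
It fails at once if another thing is moved by over 15 mm or tipped (distance of any of pot_white, pot_steel, bottle, dish, pen, forceps from where it was at the start of the episode above 0.015 m or angle between any of pot_white, pot_steel, bottle's own z axis and vertical above 0.3 rad).
It also fails if it takes over 64 s, if anything falls off the work surface, if the arm or the gripper's body presses on something with over 40 N, if the wrist force passes 120 N, or if a joint passes its speed limit or range.

ROBOT

A 6-joint arm with a two-finger parallel gripper is mounted at the origin on the work surface. World frame = base frame: x ahead of the robot, y to its left, z up, the work surface at z = 0. Lengths are in m, angles in rad, forces in N, time in s.
With the tool pointing down it reaches from about 0.275 to 0.725 m from the base axis. Payload 15.9 kg.
Tool frame: the origin (TCP) lies on the centre line of the jaws, within the pads' length; the fingertips stand 25 mm ahead of it and the grasp point (between the pads) lies 6 mm ahead of it (r.nose_length is the z of the fingertips in the tool frame, in m); z points along the fingers, y is the line along which they close (so a half turn about z gives the same grasp; the last joint's range is limited). The gripper opens to 85 mm and grips with 20 to 120 N. Pads are 22 mm wide; open, the fingers measure 114 mm over their backs; the gripper's body (76 mm by 85 mm) begins 54 mm behind the grasp point. The pads swing forward as they close: fully open they stand 13 mm farther back than shut.
Start: joints at [1.211, 0.213, -0.034, 1.323, 0, 1.571], TCP at [0.176, 0.468, 0.223] pointing down, gripper open.
Joint ranges: [-2.98, 2.98], [-0.74, 1.72], [-1.14, 1.35], [-2.1, 2.04], [-1.57, 1.44], [-3.14, 3.14]. Speed limits (rad/s): [1.89, 1.89, 2.39, 2.57, 3.14, 3.14].

INTERFACE

Orientations are given as a unit quaternion [x, y, z, w].
In Python, from cell import r gives the robot as it stands.
- The arm moves only by the tool move_arm, never from a script. Its argument "targets" is a list of rows, each a list of 5 numbers: the finger opening in mm, from 0 to 85.4, then the shift along the tool's x, y, z in units of 50 mm (1.0 is 50 mm), then the turn about the tool's z in rad. In form: [[claw, tx, ty, tz, yaw], ...]. A call has 1 to 8 rows; each row shifts and turns the commanded pose from where the row before left it, along the tool's axes as they then stand; what a row does not reach is not made up. A row lasts 1/10 s, in which the tool goes at most 50 mm and 8.59 degrees, less where a joint would pass 70% of its speed; a pose out of reach is approached as far as the arm can. A call is refused whole if a number of a shift passes 1 or a number of a turn 0.15, either way. A call with a gripper value outside its range is refused whole. The fingers move at their own pace and stop on an object; the grip force is fixed at half the most. Time passes only in rows, so rows that do not move let the fingers close. It gives the time, the measured TCP pose, the force, the opening and the grip force at its end, in the units of the state.
- r.read_state(): the state, without advancing time (a new reading comes with each control period).
- r.grab_frame(name): name is "scene" or "side" or "wrist"; returns (picture, depth): 420x560x3 uint8, red, green, blue; 420x560 float32, m along the optical axis (not along the pixel's ray), 0 where there is no reading.
- r.calibration(name): a dict with "fx", "fy", "cx", "cy" (pixels), "extrinsics" (4x4, takes a point from world to camera coordinates); the wrist camera has in their place "hand_eye" (4x4, takes a point from camera to tool coordinates, whose origin is the TCP and whose axes are the flange's). Camera axes: x right, y up, looking along -z (the intrinsics and any distortion apply to the point x, -y, -z); pixel columns grow to the right and rows downward; lengths in m; the calibration is good to about 2 mm. A picture is of the moment at which its call begins: read the wrist's pose just before it. calibration takes no time and is no camera call.
- r.job_done(): hands the job in; it is judged then, once.
The state is a dict: "t": time; "joints": joint angles; "joint_vel": joint speeds; "tau": joint torques, N m; "position": TCP position; "tool_rot": TCP orientation; "wrist_force": force on the tool from outside, world axes, zero at the start; "torque": the same for the moment, N m; "width": opening from 0.0 (shut) to 1.0 (fully open); "gripper_force": force on a finger pad.
Only numpy, scipy, OpenCV 4.12 (cv2) and the standard library are available. Lean on these libraries where they do the work, as an engineer would, in place of code of your own. Each camera call takes 0.05 s, during which the arm holds its last target. There are 200 camera calls.

## Working session

There is one attempt and no reset: what is moved stays moved. The work goes in short steps, Python scripts to look and compute and a tool call to move; the robot and the scene stay as the last step left them, time stands still between calls to the robot, and variables do not carry over. Pictures are saved under pics/ and viewed, at most 10 in all, crops included, and the job is handed in when it is done.

Besides the shell and the picture viewer there is one more tool, called after ">>>" by a JSON object that holds its "name" and its "arguments", one argument or row to a line. move_arm: Moves the arm, as the interface text tells. Its arguments: {"type":"object","properties":{"targets":{"type":"array","items":{"type":"array","items":{"type":"number"}}}},"required":["targets"]}

```bash
mkdir -p pics; ls; cat > h.py <<'E'
import numpy as np, cv2
from cell import r
from scipy.spatial.transform import Rotation as R
def world(name, d=None, st=None):
    c=r.calibration(name)
    v,u=np.mgrid[0:420,0:560]
    x=(u-c["cx"])/c["fx"]*d; y=(v-c["cy"])/c["fy"]*d
    P=np.stack([x,-y,-d],-1)
    if name=="wrist":
        H=np.array(c["hand_eye"]); P=P@H[:3,:3].T+H[:3,3]
        return P@R.from_quat(st["tool_rot"]).as_matrix().T+np.array(st["position"])
    E=np.linalg.inv(np.array(c["extrinsics"])); return P@E[:3,:3].T+E[:3,3]
def grab(name,fn=None):
    st=r.read_state(); p,d=r.grab_frame(name)
    if fn: cv2.imwrite(fn,p[:,:,::-1])
    return p,d,world(name,d,st)
E
python3 - <<'E'
from h import *
for n in ("scene","side","wrist"):
    p,d,W=grab(n); np.savez(n,p=p,d=d,W=W); c=r.calibration(n); print(n,{k:np.round(v,3).tolist() for k,v in c.items()})
    cv2.imwrite(f"pics/{n}.png",p[:,:,::-1])
a=cv2.imread("pics/scene.png");
cv2.imwrite("pics/scene_b.png",cv2.resize(a,(800,600)))
print(r.read_state())
E
```

```text
pics
scene {'fx': 495.024, 'fy': 495.024, 'cx': 281.802, 'cy': 210.916, 'extrinsics': [[-0.635, 0.773, 0.005, 0.36], [-0.652, -0.538, 0.535, 0.263], [0.416, 0.336, 0.845, -1.86], [0.0, 0.0, 0.0, 1.0]]}
side {'fx': 452.839, 'fy': 452.839, 'cx': 277.85, 'cy': 203.394, 'extrinsics': [[0.961, -0.277, -0.003, -0.518], [0.178, 0.608, 0.773, -0.181], [-0.212, -0.744, 0.634, -1.14], [0.0, 0.0, 0.0, 1.0]]}
wrist {'fx': 326.919, 'fy': 326.919, 'cx': 282.186, 'cy': 213.195, 'hand_eye': [[-0.0, 0.961, 0.275, 0.069], [1.0, 0.0, -0.001, -0.0], [-0.001, 0.275, -0.961, -0.151], [0.0, 0.0, 0.0, 1.0]]}
{'t': 0.15, 'joints': array([ 1.21099082e+00,  2.13281013e-01, -3.48575631e-02,  1.32350501e+00,
        1.44571621e-05,  1.57081987e+00]), 'joint_vel': array([-0.0015801 , -0.00104128,  0.00159017,  0.00121205,  0.00025614,
       -0.00097635]), 'tau': array([-1.62308976e-05, -6.86404896e+01,  4.87249517e+01,  1.30261577e-02,
        5.35373567e-05,  2.54320042e-05]), 'position': array([0.175953  , 0.46774848, 0.22223369]), 'tool_rot': array([ 1.78945469e-01,  9.83858902e-01, -4.15501568e-04, -8.29089687e-05]), 'wrist_force': array([ 0.04248018, -0.08979163, -0.56442562]), 'torque': array([ 0.00855016, -0.032719  ,  0.02068295]), 'gripper_force': 0.0, 'width': 1.0040205120139685}
```

View pics/scene_b.png

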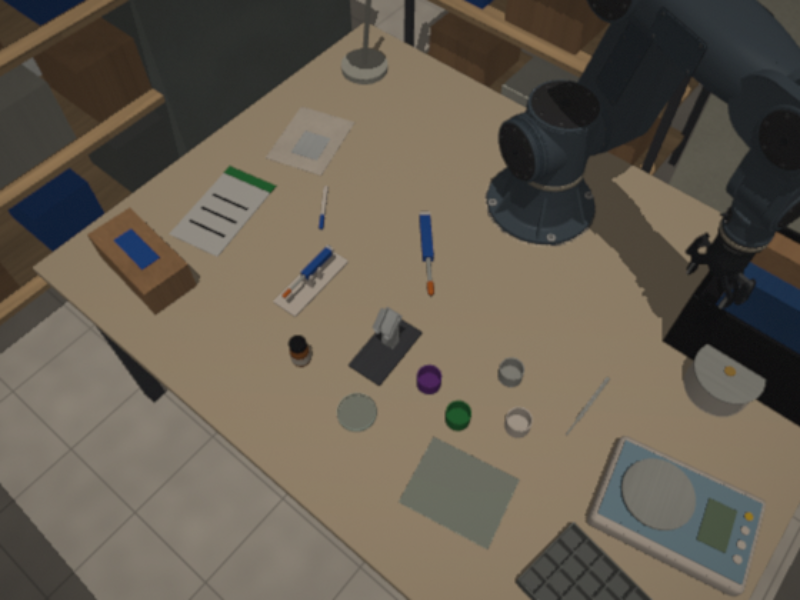

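View pics/side.png

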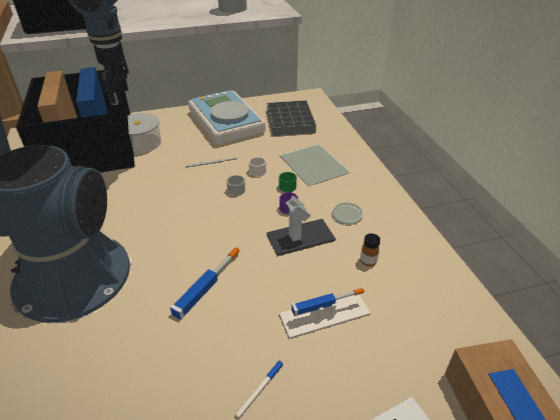

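Both views agree on what is what. The full-size scene picture was enlarged to 800x600.

- **Wands (scene):** one lies in the white cradle at (315,265). A larger decoy lies loose on the bench at (427,240).
- **Pots (scene):** green (458,415), purple decoy (429,379), steel (511,372), white (517,422).
- **Rest:** (387,340).

I'll take the wand on the cradle and the green pot, then measure them.

```bash
python3 - <<'E'
from h import *
for n in ("scene","side"):
    f=np.load(n+".npz"); p,W=f["p"],f["W"]; hsv=cv2.cvtColor(p,cv2.COLOR_RGB2HSV); H,S,V=[hsv[...,i].astype(int) for i in range(3)]
    x,y,z=W[...,0],W[...,1],W[...,2]
    ok=(f["d"]>0)&(x>0.1)&(x<.85)&(abs(y)<.65)&(z<.25)
    def comps(m,name,minA=25):
        k,l,s,c=cv2.connectedComponentsWithStats((m&ok).astype(np.uint8))
        for i in range(1,k):
            if s[i,4]>minA:
                q=W[l==i]; print(n,name,s[i,4],"px",c[i].round(),"mean",q.mean(0).round(3),"min",q.min(0).round(3),"max",q.max(0).round(3))
                if name=="blue":
                    t=q[q[:,2]>q[:,2].max()-.006]; rc=cv2.minAreaRect((t[:,:2]*1000).astype(np.float32)); print("   rect",rc)
    comps((H>105)&(H<125)&(S>150)&(z<.1),"blue")
    comps((H>45)&(H<80)&(S>120),"green")
    comps((H<14)&(S>150)&(V>90),"orange",12)
    comps((H>126)&(H<155)&(S>80),"purple")
    comps((z>.085)&(S<60),"tall")
    comps((abs(z-.01)<.006)&(V<85)&(S<90),"baseplate",150)
E
python3 - <<'E'
import cv2
a=cv2.imread("pics/scene.png")[165:310,185:385]; b=cv2.imread("pics/side.png")[150:340,180:400]
a=cv2.resize(a,(400,300),interpolation=3);b=cv2.resize(b,(400,300),interpolation=3)
cv2.imwrite("pics/crop1.png",cv2.hconcat([a,b]))
E
```

```text
scene blue 189 px [298. 165.] mean [ 0.297 -0.146  0.027] min [ 0.246 -0.195  0.013] max [ 0.35  -0.1    0.036]
   rect ((297.36968994140625, -146.7273712158203), (121.79955291748047, 21.345256805419922), 38.63036346435547)
scene blue 281 px [ 97. 176.] mean [ 0.801 -0.605  0.092] min [ 0.776 -0.65   0.082] max [ 0.825 -0.558  0.099]
   rect ((801.617431640625, -604.6204833984375), (94.21990966796875, 42.299434661865234), 84.03324890136719)
scene blue 127 px [222. 183.] mean [ 0.542 -0.285  0.056] min [ 0.496 -0.295  0.041] max [ 0.587 -0.276  0.065]
   rect ((543.9290771484375, -284.6418151855469), (86.27080535888672, 12.883889198303223), 2.9168341159820557)
scene green 90 px [182. 128.] mean [ 0.425 -0.609  0.003] min [ 0.408 -0.65  -0.007] max [ 0.443 -0.568  0.012]
scene green 259 px [320. 290.] mean [0.624 0.2   0.014] min [ 0.6    0.175 -0.006] max [0.657 0.228 0.042]
scene orange 37 px [301. 201.] mean [ 0.407 -0.046  0.02 ] min [ 0.389 -0.058  0.006] max [ 0.422 -0.035  0.028]
scene orange 13 px [200. 205.] mean [ 0.65  -0.283  0.052] min [ 0.639 -0.288  0.042] max [ 0.658 -0
[... 1722 characters left out ...]
241958618164, 50.40565490722656), 84.05664825439453)
side green 280 px [287. 181.] mean [0.627 0.197 0.023] min [ 0.599  0.169 -0.   ] max [0.651 0.23  0.043]
side purple 182 px [285. 202.] mean [0.591 0.103 0.024] min [ 0.572  0.072 -0.   ] max [0.625 0.13  0.043]
side tall 754 px [116. 123.] mean [0.146 0.477 0.154] min [0.1   0.416 0.085] max [0.202 0.65  0.25 ]
side tall 602 px [ 98. 209.] mean [ 0.115 -0.032  0.216] min [ 0.1   -0.079  0.169] max [0.135 0.028 0.25 ]
side tall 343 px [297. 209.] mean [ 0.58  -0.035  0.11 ] min [ 0.556 -0.056  0.085] max [ 0.61  -0.003  0.135]
side baseplate 1243 px [300. 237.] mean [ 0.592 -0.037  0.009] min [ 0.508 -0.081  0.004] max [0.679 0.018 0.015]
```

View pics/crop1.png

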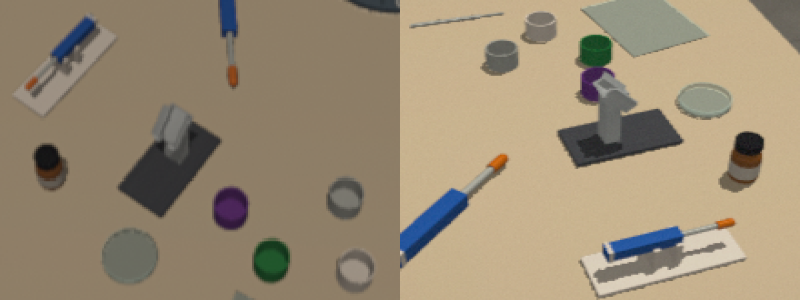

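The cradle wand's handle runs about 0.1 m, centred near (0.54, -0.29), which fits the small wand. The rest descends towards world +x. The green pot is near (0.626, 0.199). Next I'll move over the rest for a closer look.

>>> {"name": "move_arm", "arguments": {
  "targets": [
    [85,0,0,-0.9,-0.137],
    [85,0,0,-0.9,-0.137],
    [85,0,0,0,-0.137],
    [85,-0.57,-0.74,0,0],
    [85,-0.57,-0.74,0,0],
    [85,-0.57,-0.74,0,0],
    [85,-0.57,-0.74,0,0],
    [85,-0.57,-0.74,0,0]
  ]
}}

```text
t: 0.95
position: [0.3285, 0.2889, 0.3125]
tool_rot: [-0.026, 1.0, -0.0, -0.0]
wrist_force: [0.3, 1.5, -0.2]
width: 0.996
gripper_force: 0.0
```

>>> {"name": "move_arm", "arguments": {
  "targets": [
    [85,-0.57,-0.74,0,0],
    [85,-0.57,-0.74,0,0],
    [85,-0.57,-0.74,0,0],
    [85,-0.57,-0.74,0,0],
    [85,-0.57,-0.74,0,0],
    [85,-0.57,-0.74,0,0],
    [85,-0.57,-0.74,0,0],
    [85,-0.57,-0.74,0,0]
  ]
}}

```text
t: 1.75
position: [0.5715, 0.0047, 0.3124]
tool_rot: [-0.025, 1.0, 0.0, -0.0]
wrist_force: [0.5, 0.4, 0.7]
width: 0.994
gripper_force: 0.0
```

```bash
python3 - <<'E'
from h import *
p,d,W=grab("wrist","pics/w1.png"); np.savez("w1",p=p,d=d,W=W)
x,y,z=W[...,0],W[...,1],W[...,2]; print(r.read_state()["position"])
reg=(d>0)&(x>.46)&(x<.72)&(y>-.11)&(y<.06)
m=reg&(abs(z-.010)<.004)&(p.max(-1)<90); print("base",m.sum(),cv2.minAreaRect((W[m][:,:2]*1000).astype(np.float32)))
t=reg&(z>.075)&(z<.16)
q=W[t]; print(t.sum(),q.min(0),q.max(0))
for zz in np.arange(.08,.15,.006):
    s=q[abs(q[:,2]-zz)<.003]
    if len(s): print(zz.round(3),len(s),s.min(0).round(4)[:2],s.max(0).round(4)[:2],np.median(s,0).round(4)[:2])
E
```

```text
[5.74396847e-01 1.13552993e-04 3.10569422e-01]
base 5597 ((619.4724731445312, -23.979705810546875), (224.1282501220703, 105.74496459960938), 10.613556861877441)
1584 [ 0.55870194 -0.05329192  0.07914243] [ 0.6131972  -0.00301968  0.13666563]
0.08 21 [ 0.598  -0.0351] [ 0.6003 -0.0207] [ 0.5997 -0.0267]
0.086 96 [ 0.5929 -0.0407] [ 0.6047 -0.0167] [ 0.5968 -0.0311]
0.092 196 [ 0.5878 -0.0467] [ 0.6132 -0.0078] [ 0.6047 -0.032 ]
0.098 131 [ 0.5817 -0.0507] [ 0.6126 -0.003 ] [ 0.5887 -0.0305]
0.104 152 [ 0.5741 -0.0514] [ 0.6101 -0.0031] [ 0.5832 -0.0321]
0.11 160 [ 0.572  -0.0524] [ 0.6048 -0.0032] [ 0.5782 -0.0317]
0.116 180 [ 0.5598 -0.0524] [ 0.5999 -0.0043] [ 0.5726 -0.0323]
0.122 386 [ 0.5587 -0.0529] [ 0.596  -0.0044] [ 0.5642 -0.0314]
0.128 164 [ 0.5635 -0.0532] [ 0.5898 -0.0045] [ 0.5737 -0.0428]
0.134 98 [ 0.5706 -0.0533] [ 0.5853 -0.0055] [ 0.5771 -0.0457]
```

View pics/w1.png

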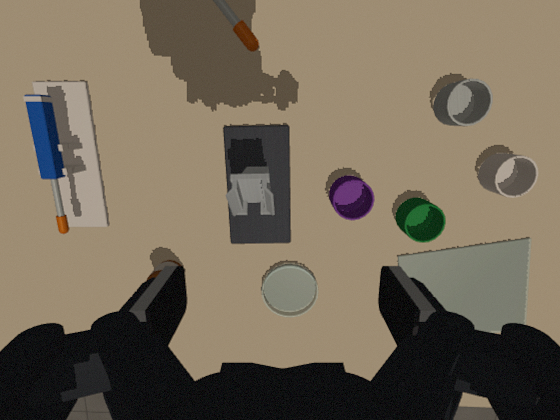

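```bash
python3 - <<'E'
from h import *
f=np.load("w1.npz"); p,d,W=f["p"],f["d"],f["W"]
# base plate edges: dark columns per row; rows range per column
g=p.max(-1).astype(int); x,y,z=W[...,0],W[...,1],W[...,2]
m=((g<95)&(d>0)&(abs(z-.01)<.0045)).astype(np.uint8); m=cv2.morphologyEx(m,cv2.MORPH_OPEN,np.ones((5,5)))
m[:, :200]=0; m[:,310:]=0; m[:112]=0; m[255:]=0
k,l,s,c=cv2.connectedComponentsWithStats(m); i=1+np.argmax(s[1:,4]); q=W[l==i]; print(s[i]); rc=cv2.minAreaRect((q[:,:2]*1000).astype(np.float32)); print("base",rc)
hsv=cv2.cvtColor(p,cv2.COLOR_RGB2HSV); H,S,V=[hsv[...,j].astype(int) for j in range(3)]
def pot(box):
    a,b,c0,d0=box; sub=np.zeros_like(d,bool); sub[b:d0,a:c0]=1
    q=W[sub&(d>0)&(abs(z-.039)<.006)]
    # circle fit
    A=np.c_[q[:,:2],np.ones(len(q))]; o=np.linalg.lstsq(A,(q[:,:2]**2).sum(1),rcond=None)[0]; ce=o[:2]/2
    print(len(q),"c",ce.round(4),"r",np.sqrt(o[2]+ce@ce).round(4),"ext",q.min(0).round(4),q.max(0).round(4))
for n,b in dict(green=(390,190,452,248),purple=(325,170,380,225),steel=(430,70,498,130),white=(475,150,545,205)).items(): print(n,end=" "); pot(b)
b=(H>105)&(H<125)&(S>120)&(abs(z-.057)<.007)&(d>0); b[:,80:]=0
q=W[b]; print("wand",b.sum(),cv2.minAreaRect((q[:,:2]*1000).astype(np.float32)),np.median(q,0))
o=(H<14)&(S>150)&(V>80)&(d>0); o[:,100:]=0; o[:180]=0; q=W[o]; print("swab",o.sum(),q.min(0),q.max(0),q.mean(0))
# channel floor fit near centre line
t=(d>0)&(abs(y+.030)<.008)&(x>.555)&(x<.62)&(z>.07)&(z<.13)
q=W[t]; q=q[np.argsort(q[:,0])]
for a in np.arange(.555,.62,.004):
    s=q[abs(q[:,0]-a)<.002]
    if len(s): print(a.round(3),len(s),np.median(s[:,2]).round(4),s[:,2].min().round(4),s[:,2].max().round(4))
E
```

```text
[ 224  125   67  119 5433]
base ((596.0072021484375, -28.363502502441406), (168.1940155029297, 89.0748062133789), 3.888732671737671)
green 445 c [0.6281 0.2013] r 0.0263 ext [0.6008 0.174  0.0331] [0.6559 0.2294 0.0426]
purple 385 c [0.6007 0.1007] r 0.0262 ext [0.5736 0.0733 0.0332] [0.6288 0.1287 0.042 ]
steel 573 c [0.471  0.2295] r 0.0262 ext [0.4438 0.2023 0.033 ] [0.498  0.2579 0.0423]
white 575 c [0.5589 0.3095] r 0.0263 ext [0.5314 0.2813 0.033 ] [0.5865 0.3391 0.0425]
wand 1616 ((538.828125, -288.3384704589844), (98.37103271484375, 21.632049560546875), 3.4854044914245605) [ 0.53990186 -0.285135    0.05954067]
swab 67 [ 0.63848076 -0.28956988  0.04918658] [ 0.66182624 -0.27593279  0.05810638] [ 0.64866947 -0.27982048  0.05332871]
0.559 28 0.1206 0.1187 0.1222
0.563 61 0.1226 0.1193 0.1246
0.567 45 0.1201 0.07 0.1221
0.571 40 0.1155 0.1126 0.1183
0.575 37 0.1111 0.1083 0.1138
0.579 42 0.1062 0.1032 0.1089
0.583 35 0.1013 0.0981 0.1041
0.587 36 0.0968 0.0937 0.0993
0.591 30 0.0919 0.0888 0.0944
0.595 36 0.0874 0.0831 0.0898
0.599 30 0.0828 0.0802 0.0883
0.603 9 0.089 0.0873 0.0904
0.607 13 0.0922 0.0901 0.0959
0.611 8 0.0929 0.0919 0.0943
```

Measurements:

| Item | World position (m) | Check |
|---|---|---|
| Wand centre | (0.538, -0.2865), yaw 3.5° | handle length 98 mm |
| Rest seat | (0.572, -0.030, 0.130), yaw 3.6° | floor line agrees within 1-2 mm |
| Green pot | (0.628, 0.201) | rim height and radius fit |

Now I'll go above the wand's free half.

>>> {"name": "move_arm", "arguments": {
  "targets": [
    [85,0.24,-0.81,0.25,-0.01],
    [85,0.24,-0.81,0.25,0],
    [85,0.24,-0.81,0.25,0],
    [85,0.24,-0.81,0.25,0],
    [85,0.24,-0.81,0.25,0],
    [85,0.24,-0.81,0.25,0],
    [85,0.24,-0.8,0.3,0],
    [85,0,0,0,0]
  ]
}}

```text
t: 2.6
position: [0.5014, -0.2845, 0.2201]
tool_rot: [-0.028, 1.0, 0.0, -0.002]
wrist_force: [0.3, 0.9, -0.4]
width: 0.989
gripper_force: 0.0
```

```bash
python3 - <<'E'
from h import *
st=r.read_state(); print(st["position"],st["tool_rot"])
p,d,W=grab("wrist","pics/w2.png"); z=W[...,2]
hsv=cv2.cvtColor(p,cv2.COLOR_RGB2HSV); H,S,V=[hsv[...,j].astype(int) for j in range(3)]
b=(H>105)&(H<125)&(S>120)&(abs(z-.06)<.004)&(d>0)&(W[...,1]<-.2)&(W[...,1]>-.35); q=W[b]; print(b.sum(),cv2.minAreaRect((q[:,:2]*1000).astype(np.float32)),np.median(q,0))
E
```

```text
[ 0.50143971 -0.28452787  0.22009337] [-2.84176773e-02  9.99594650e-01  4.50650042e-04 -1.66406252e-03]
1622 ((538.24658203125, -289.989990234375), (99.02404022216797, 18.747201919555664), 3.3190882205963135) [ 0.5390819  -0.28963902  0.0600908 ]
```

View pics/w2.png

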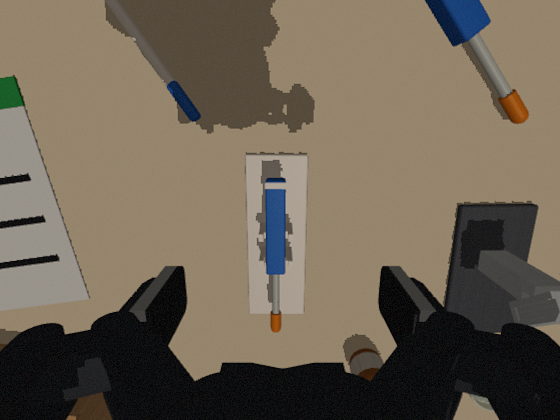

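The wrist view shows the wand centred in the gripper at columns 265-286, handle rows 180-272, lying parallel to the cradle. I'll descend, grip at wand x = -30 mm, and lift.

>>> {"name": "move_arm", "arguments": {
  "targets": [
    [70,-0.12,-0.14,0.4,0],
    [60,0,0,0.7,0],
    [60,0,0,0.7,0],
    [60,0,0,0.7,0],
    [60,0,0,0.46,0],
    [60,0,0,0.2,0],
    [60,0,0,0,0]
  ]
}}

```text
t: 3.35
position: [0.5099, -0.2867, 0.064]
tool_rot: [-0.031, 1.0, 0.0, -0.001]
wrist_force: [0.4, 1.0, 0.3]
width: 0.704
gripper_force: 0.0
```

>>> {"name": "move_arm", "arguments": {
  "targets": [
    [10,0,0,0,0],
    [10,0,0,0,0],
    [10,0,0,0,0],
    [10,0,0,0,0],
    [10,0,0,0,0],
    [10,0,0,0,0]
  ]
}}

```text
t: 3.95
position: [0.5102, -0.2876, 0.0647]
tool_rot: [-0.031, 1.0, -0.0, 0.0]
wrist_force: [0.0, 0.0, -0.4]
width: 0.116
gripper_force: 0.0
```

```bash
python3 - <<'E'
from h import *
p,d,W=grab("side"); w,_,_=grab("wrist"); print(r.read_state()["width"],r.read_state()["gripper_force"])
a=cv2.resize(p[180:390,180:460],(560,420),interpolation=3); 
cv2.imwrite("pics/c2.png",np.hstack([cv2.resize(a,(400,300)),cv2.resize(w,(400,300))])[:,:,::-1])
E
```

```text
0.1180843896006586 0.0
```

View pics/c2.png

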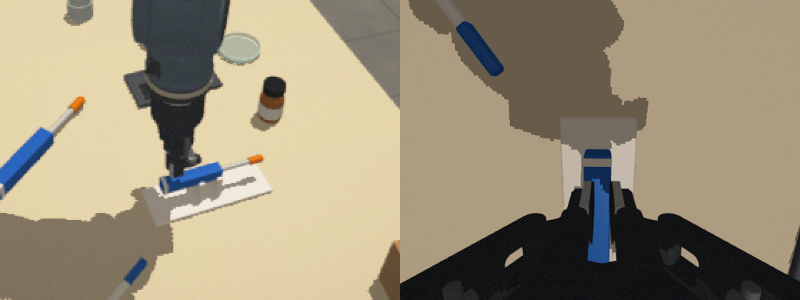

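>>> {"name": "move_arm", "arguments": {
  "targets": [
    [0,0,0,0,0],
    [0,0,0,0,0],
    [0,0,0,0,0]
  ]
}}

```text
t: 4.35
position: [0.5101, -0.2876, 0.0646]
tool_rot: [-0.031, 1.0, 0.0, -0.0]
wrist_force: [0.5, 0.3, -0.3]
width: 0.002
gripper_force: 0.0
```

```bash
python3 - <<'E'
from h import *
st=r.read_state(); p,d,W=grab("wrist"); print(st["width"],st["gripper_force"],st["position"])
q=W[150:420,250:310]; dd=d[150:420,250:310]
for v in range(205,400,15): print(v,[tuple((W[v,u]*1000).round().astype(int)) for u in (262,270,280,290,298)])
cv2.imwrite("pics/c3.png",cv2.resize(p[190:390,200:360],(640,600),interpolation=3)[:,:,::-1])
E
```

```text
0.0017255418093834495 0.0 [ 0.51010297 -0.28758056  0.0645736 ]
205 [(np.int64(496), np.int64(-302), np.int64(9)), (np.int64(496), np.int64(-297), np.int64(7)), (np.int64(495), np.int64(-290), np.int64(8)), (np.int64(495), np.int64(-284), np.int64(8)), (np.int64(494), np.int64(-278), np.int64(8))]
220 [(np.int64(490), np.int64(-299), np.int64(59)), (np.int64(490), np.int64(-295), np.int64(60)), (np.int64(490), np.int64(-290), np.int64(60)), (np.int64(489), np.int64(-285), np.int64(60)), (np.int64(504), np.int64(-278), np.int64(9))]
235 [(np.int64(498), np.int64(-299), np.int64(60)), (np.int64(498), np.int64(-295), np.int64(60)), (np.int64(498), np.int64(-290), np.int64(60)), (np.int64(497), np.int64(-285), np.int64(60)), (np.int64(515), np.int64(-277), np.int64(9))]
250 [(np.int64(506), np.int64(-298), np.int64(60)), (np.int64(505), np.int64(-294), np.int64(61)), (np.int64(506), np.int64(-289), np.int64(59)), (np.int64(505), np.int64(-284), np.int64(60)), (np.int64(526), np.int64(-276), np.int64(8))]
265 [(np.int64(505), np.int64(-297), np.int64(81)), (np.int64(501), np.int64(-294), 
[... 1413 characters left out ...]
4), np.int64(150)), (np.int64(517), np.int64(-292), np.int64(124)), (np.int64(570), np.int64(-285), np.int64(59)), (np.int64(518), np.int64(-285), np.int64(122)), (np.int64(502), np.int64(-284), np.int64(142))]
370 [(np.int64(501), np.int64(-293), np.int64(149)), (np.int64(502), np.int64(-292), np.int64(148)), (np.int64(501), np.int64(-289), np.int64(149)), (np.int64(500), np.int64(-287), np.int64(150)), (np.int64(501), np.int64(-285), np.int64(148))]
385 [(np.int64(500), np.int64(-293), np.int64(155)), (np.int64(500), np.int64(-291), np.int64(154)), (np.int64(500), np.int64(-289), np.int64(154)), (np.int64(500), np.int64(-287), np.int64(155)), (np.int64(499), np.int64(-285), np.int64(155))]
```

View pics/c3.png

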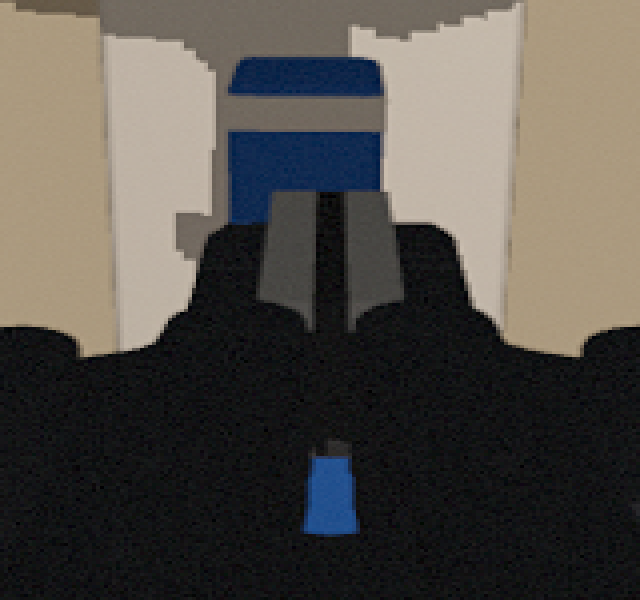

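The fingers shut above the handle, with the tips at about z 0.08. So the tips aren't where the description says, and I'll check the stated nose length.

```bash
python3 - <<'E'
from h import *
print(r.nose_length,[a for a in dir(r) if a[0]!='_'],r.read_state()["wrist_force"])
# fingertip in wrist depth: tool-frame coordinates of near-finger pixels
st=r.read_state(); p,d,W=grab("wrist")
M=R.from_quat(st["tool_rot"]).as_matrix(); T=(W-st["position"])@M
for v in range(246,262,2):
  for u in (275,290): print(v,u,(T[v,u]*1000).round(1),p[v,u])
E
```

```text
0.025 ['IKError', 'calibration', 'grab_frame', 'job_done', 'nose_length', 'read_state'] [ 1.20078492  0.53995815 -0.18765422]
246 275 [ 6.8 -4.   4.6] [24 44 82]
246 290 [6.8 3.7 4.6] [14 40 80]
248 275 [ 5.9 -4.   4.3] [ 0 39 75]
248 290 [6.1 3.7 3.6] [16 41 81]
250 275 [ 4.3 -4.   5.4] [21 44 81]
250 290 [4.9 3.7 4. ] [17 41 80]
252 275 [ 4.  -3.9  3.5] [17 43 81]
252 290 [3.5 3.7 4.6] [13 39 80]
254 275 [ 10.3  -3.6 -13.8] [69 70 63]
254 290 [ 10.    3.3 -13.1] [73 71 66]
256 275 [  9.8  -3.5 -15. ] [71 70 66]
256 290 [  9.8   3.2 -15. ] [71 72 65]
258 275 [ 10.   -3.5 -17.6] [72 70 66]
258 290 [  9.9   3.2 -17.5] [73 73 69]
260 275 [ 10.3  -3.4 -20.4] [68 68 64]
260 290 [  9.9   3.1 -19.7] [72 73 68]
```

The tips sit at tool z ≈ -13 mm, while the stated value is +25 mm. The handle's depth agrees between cameras (top at z 0.060), and the fingers shut freely above it. So the real grasp point is about 38 mm further back than stated. I'll allow for that: open, go 38 mm lower, close.

>>> {"name": "move_arm", "arguments": {
  "targets": [
    [60,0,-0.07,0,0],
    [60,0,0,0,0],
    [60,0,0,0,0],
    [60,0,0,0,0],
    [60,0,0,0.25,0],
    [60,0,0,0.25,0],
    [60,0,0,0.25,0],
    [60,0,0,0,0]
  ]
}}

```text
t: 5.25
position: [0.5089, -0.2902, 0.0246]
tool_rot: [-0.031, 1.0, 0.001, -0.002]
wrist_force: [-0.7, 0.3, -0.2]
width: 0.7
gripper_force: 0.0
```

>>> {"name": "move_arm", "arguments": {
  "targets": [
    [10,0,0,0,0],
    [10,0,0,0,0],
    [10,0,0,0,0],
    [10,0,0,0,0],
    [10,0,0,0,0],
    [10,0,0,0,0]
  ]
}}

```text
t: 5.85
position: [0.5107, -0.2913, 0.0276]
tool_rot: [-0.031, 1.0, -0.0, 0.0]
wrist_force: [-0.4, 0.4, 6.1]
width: 0.223
gripper_force: 61.4
```

```bash
python3 - <<'E'
from h import *
st=r.read_state(); p,d,W=grab("wrist"); 
M=R.from_quat(st["tool_rot"]).as_matrix(); T=(W-st["position"])@M
g=(abs(T[...,1])<.02)&(T[...,0]<.013)&(T[...,0]>-.013)&(T[...,2]>-.06)&(d>0)&(np.ptp(p.astype(int),axis=2)<25)
q=T[g]; print(st["position"],g.sum(),"tips tool z max",q[:,2].max(),"x max",q[:,0].max(),"y",np.percentile(q[:,1],[5,95]))
E
```

```text
[ 0.51070989 -0.2912843   0.02760538] 4374 tips tool z max 0.021341688778095513 x max 0.012997118204739708 y [-0.01863729  0.01831896]
```

Gripped: opening 19 mm, force 61 N. Lifting.

>>> {"name": "move_arm", "arguments": {
  "targets": [
    [10,0,0,-0.2,0],
    [10,0,0,-0.5,0],
    [10,0,0,-0.8,0],
    [10,0,0,-0.8,0],
    [10,0,0,-0.7,0],
    [10,0,0,0,0]
  ]
}}

```text
t: 6.5
position: [0.5122, -0.2921, 0.1826]
tool_rot: [-0.031, 1.0, -0.002, 0.003]
wrist_force: [1.2, -1.1, -0.0]
width: 0.224
gripper_force: 60.6
```

```bash
python3 - <<'E'
from h import *
st=r.read_state(); print(st["position"],st["width"],st["gripper_force"],st["wrist_force"])
for n in ("side","scene"):
    p,d,W=grab(n); hsv=cv2.cvtColor(p,cv2.COLOR_RGB2HSV); H,S,V=[hsv[...,j].astype(int) for j in range(3)]
    z=W[...,2]
    near=(abs(W[...,0]-.58)<.15)&(abs(W[...,1]+.29)<.08)&(z>.07)&(d>0)
    for nm,m in (("blue",(H>105)&(H<125)&(S>150)),("orange",(H<14)&(S>150)&(V>80))):
        q=W[m&near]; print(n,nm,len(q),q.min(0).round(3),q.max(0).round(3),q.mean(0).round(3)) if len(q) else print(n,nm,0)
        if nm=="blue" and len(q):
            for a in (.50,.52,.54,.56,.58):
                s=q[abs(q[:,0]-a)<.005]
                if len(s): print("  ",a,s[:,2].min().round(3),s[:,2].max().round(3),s[:,1].mean().round(3))
E
```

```text
[ 0.51219077 -0.29210864  0.18255848] 0.22416859260181043 60.64653038978577 [ 1.17908985 -1.07233016 -0.03946656]
side blue 246 [ 0.488 -0.333  0.198] [ 0.587 -0.281  0.239] [ 0.556 -0.296  0.211]
   0.5 0.201 0.234 -0.295
   0.52 0.239 0.239 -0.333
   0.54 0.199 0.208 -0.301
   0.56 0.198 0.217 -0.296
   0.58 0.199 0.216 -0.294
side orange 20 [ 0.638 -0.292  0.2  ] [ 0.662 -0.283  0.211] [ 0.651 -0.288  0.207]
scene blue 125 [ 0.506 -0.301  0.195] [ 0.588 -0.278  0.216] [ 0.55  -0.286  0.209]
   0.52 0.195 0.214 -0.292
   0.54 0.199 0.216 -0.285
   0.56 0.202 0.216 -0.284
   0.58 0.2 0.216 -0.284
scene orange 19 [ 0.64  -0.286  0.202] [ 0.661 -0.277  0.212] [ 0.65  -0.281  0.206]
```

>>> {"name": "move_arm", "arguments": {
  "targets": [
    [10,-0.1,0.5,0,0],
    [10,-0.1,0.85,0,0],
    [10,-0.1,0.85,0,0],
    [10,-0.1,0.85,0,0],
    [10,-0.1,0.85,0,0],
    [10,-0.1,0.8,0,0],
    [10,-0.04,0.45,0,0],
    [10,0,0,0,0]
  ]
}}

```text
t: 7.4
position: [0.5256, -0.0293, 0.1758]
tool_rot: [-0.032, 0.999, 0.0, -0.001]
wrist_force: [0.6, -0.4, -1.1]
width: 0.221
gripper_force: 60.6
```

>>> {"name": "move_arm", "arguments": {
  "targets": [
    [10,0,0,0,0],
    [10,0,0,0,0]
  ]
}}

```text
t: 7.6
position: [0.5261, -0.0328, 0.1764]
tool_rot: [-0.03, 1.0, -0.0, -0.001]
wrist_force: [-0.0, -0.9, -0.7]
width: 0.224
gripper_force: 60.6
```

```bash
python3 - <<'E'
from h import *
st=r.read_state(); print(st["position"],st["tool_rot"])
p,d,W=grab("side"); w,dw,Ww=grab("wrist")
for P,D,C,n in ((w,dw,Ww,"wrist"),(p,d,W,"side")):
    z=C[...,2]; hsv=cv2.cvtColor(P,cv2.COLOR_RGB2HSV); H,S,V=[hsv[...,j].astype(int) for j in range(3)]
    q=C[(D>0)&(H>105)&(H<125)&(S>130)&(z>.17)&(abs(C[...,1]+.03)<.05)&(C[...,0]>.4)&(C[...,0]<.65)]
    if len(q): print(n,"blue",len(q),q.min(0).round(4),q.max(0).round(4))
    q=C[(D>0)&(S<70)&(V>60)&(z>.085)&(z<.14)&(abs(C[...,1]+.03)<.04)&(C[...,0]>.54)&(C[...,0]<.63)]
    if len(q): print(n,"rest",len(q),q.min(0).round(4),q.max(0).round(4))
a=cv2.resize(p[130:280,200:400],(400,300),interpolation=3)
cv2.imwrite("pics/c4.png",np.hstack([a,cv2.resize(w,(400,300))])[:,:,::-1])
E
```

```text
[ 0.52611947 -0.03276904  0.17644263] [-3.02515378e-02  9.99542131e-01 -5.01897084e-05 -6.08608737e-04]
wrist blue 5738 [ 0.5032 -0.079   0.1901] [0.562  0.0198 0.2832]
side blue 227 [ 0.5022 -0.0736  0.1879] [ 0.6022 -0.0212  0.2327]
side rest 346 [ 0.5566 -0.0556  0.0851] [ 0.6093 -0.0033  0.1354]
```

View pics/c4.png

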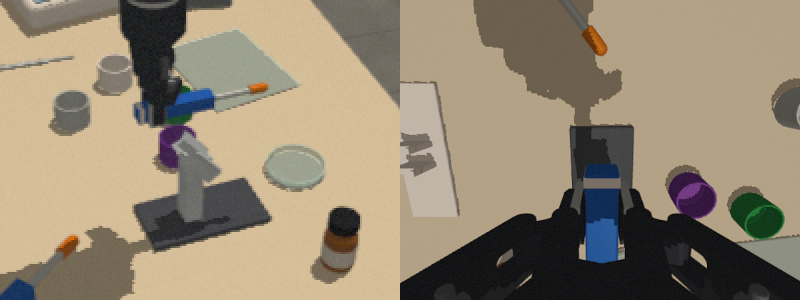

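In the side view the wand is level over the rest, swab towards its lower end, spanning x 0.502-0.602. The wrist view shows it aligned with the base plate. I'll lower it onto the top of the channel floor and let go, so it tips over the edge into the channel: its centre of mass lies 20 mm beyond the edge.

>>> {"name": "move_arm", "arguments": {
  "targets": [
    [10,0,0,0.4,0],
    [10,0,0,0.4,0],
    [10,0,0,0.3,0],
    [10,0,0,0.12,0],
    [10,0,0,0.05,0],
    [10,0,0,0,0],
    [10,0,0,0,0]
  ]
}}

```text
t: 8.4
position: [0.527, -0.0323, 0.1143]
tool_rot: [-0.03, 1.0, -0.0, 0.001]
wrist_force: [0.1, -0.4, -1.6]
width: 0.223
gripper_force: 60.6
```

```bash
python3 - <<'E'
from h import *
st=r.read_state(); print(st["position"],st["wrist_force"],st["torque"])
p,d,W=grab("side"); hsv=cv2.cvtColor(p,cv2.COLOR_RGB2HSV); H,S,V=[hsv[...,j].astype(int) for j in range(3)]
m=(d>0)&(H>105)&(H<125)&(S>130)&(W[...,2]>.1)&(abs(W[...,1]+.03)<.05)&(W[...,0]>.4)&(W[...,0]<.65)
q=W[m]; print(q.min(0),q.max(0)); 
for a in (.55,.57,.59): s=q[abs(q[:,0]-a)<.006]; print(a,s[:,2].min(),s[:,2].max())
E
```

```text
[ 0.5269824  -0.03225686  0.11432704] [ 0.05626035 -0.39997758 -1.61653443] [-0.05028752  0.04616918 -0.03780226]
[ 0.503953   -0.07108025  0.12789049] [ 0.60104751 -0.01999582  0.16852666]
0.55 0.1287065671838834 0.14904211696549363
0.57 0.1287368086445977 0.14808148227545692
0.59 0.12835586364588747 0.14822558810300834
```

>>> {"name": "move_arm", "arguments": {
  "targets": [
    [10,0,0,0.08,0],
    [10,0,0,0,0],
    [10,0,0,0,0],
    [45,0,0,0,0],
    [45,0,0,0,0],
    [45,0,0,0,0],
    [45,0,0,0,0],
    [45,0,0,0,0]
  ]
}}

```text
t: 9.25
position: [0.5265, -0.0321, 0.1095]
tool_rot: [-0.031, 1.0, 0.0, -0.0]
wrist_force: [-0.4, 0.1, -0.8]
width: 0.526
gripper_force: 0.0
```

```bash
cat > m.py <<'E'
from h import *
def wand(view="side",lo=.02,show=None):
    st=r.read_state(); print("tcp",st["position"].round(4),"F",np.round(st["wrist_force"],1),"w",round(st["width"]*85.4,1),"g",round(st["gripper_force"],1))
    p,d,W=grab(view); hsv=cv2.cvtColor(p,cv2.COLOR_RGB2HSV); H,S,V=[hsv[...,j].astype(int) for j in range(3)]
    for nm,m in (("blue",(H>105)&(H<125)&(S>130)),("orange",(H<14)&(S>150)&(V>80))):
        q=W[m&(d>0)&(W[...,2]>lo)&(abs(W[...,1]-st["position"][1])<.05)&(W[...,2]<st["position"][2]+.10)&(abs(W[...,0]-st["position"][0])<.16)]
        if len(q):
            c=q.mean(0); ax=np.linalg.svd(q-c,full_matrices=False)[2][0]; ax*=np.sign(-ax[2])
            s=(q-c)@ax; print(view,nm,len(q),"min",q.min(0).round(3),"max",q.max(0).round(3),"axis",ax.round(2),"ends",(c+ax*np.percentile(s,2)).round(3),(c+ax*np.percentile(s,98)).round(3))
    return p
E
python3 - <<'E'
from m import *
p=wand(); wand("scene")
a=cv2.resize(p[130:280,200:400],(800,600),interpolation=3); cv2.imwrite("pics/c5.png",a[:,:,::-1])
E
```

```text
tcp [ 0.5265 -0.0321  0.1095] F [-0.4  0.1 -0.8] w 44.9 g 0.0
side blue 256 min [ 0.598 -0.043  0.1  ] max [ 0.63  -0.018  0.196] axis [-0.17 -0.06 -0.98] ends [ 0.62  -0.033  0.195] [ 0.605 -0.038  0.105]
side orange 21 min [ 0.391 -0.061  0.02 ] max [ 0.601 -0.032  0.043] axis [-0.99 -0.11 -0.08] ends [ 0.601 -0.033  0.038] [ 0.392 -0.055  0.022]
tcp [ 0.5265 -0.0321  0.1095] F [ 0.3 -1.  -0. ] w 44.9 g 0.0
scene blue 94 min [ 0.598 -0.035  0.095] max [ 0.632 -0.016  0.198] axis [-0.12  0.03 -0.99] ends [ 0.624 -0.024  0.197] [ 0.612 -0.02   0.098]
scene orange 9 min [ 0.395 -0.059  0.021] max [ 0.605 -0.023  0.045] axis [-0.99 -0.14 -0.07] ends [ 0.605 -0.024  0.038] [ 0.395 -0.055  0.023]
```

View pics/c5.png

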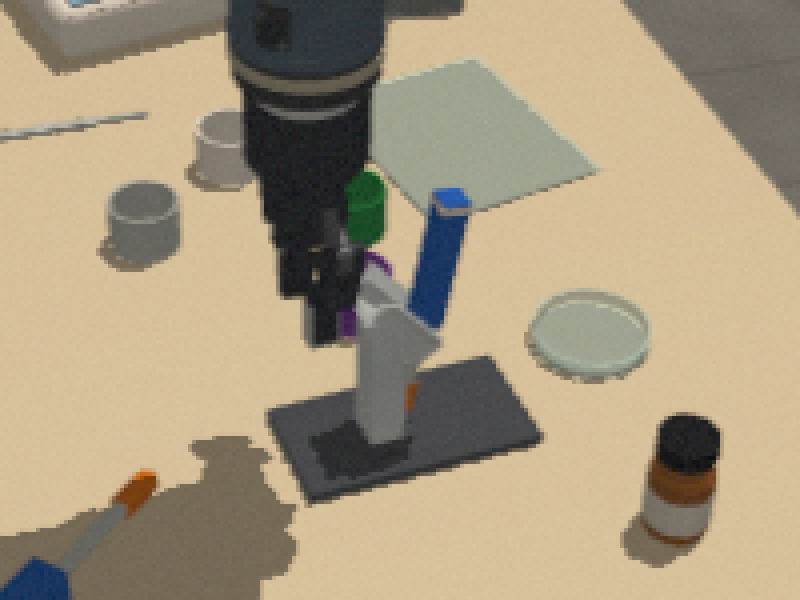

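The wand overshot. It hangs nearly upright with its shaft in the stop's notch: top at (0.622, -0.029, 0.196), handle bottom at z 0.10. It is stable, so I'll take it by the top and lay it into the channel, letting the handle pivot in the pads.

>>> {"name": "move_arm", "arguments": {
  "targets": [
    [60,0,0,-0.95,0],
    [60,0,0,-0.95,0],
    [60,0,0,0,0],
    [60,-0.7,-0.02,0,0],
    [60,-0.7,-0.02,0,0],
    [60,-0.5,-0.02,0,0],
    [60,0,0,0,0],
    [60,0,0,0,0]
  ]
}}

```text
t: 10.15
position: [0.6216, -0.0292, 0.204]
tool_rot: [-0.031, 1.0, 0.0, -0.0]
wrist_force: [-0.1, 0.6, 0.8]
width: 0.705
gripper_force: 0.0
```

```bash
python3 - <<'E'
from m import *
wand(); 
st=r.read_state(); p,d,W=grab("wrist"); hsv=cv2.cvtColor(p,cv2.COLOR_RGB2HSV); H,S,V=[hsv[...,j].astype(int) for j in range(3)]
m=(H>105)&(H<125)&(S>120)&(d>0)&(W[...,2]>.185)&(W[...,2]<.21)&(abs(W[...,1]+.03)<.03)&(abs(W[...,0]-.62)<.04); q=W[m]; print(len(q),q.min(0),q.max(0),np.median(q,0))
M=R.from_quat(st["tool_rot"]).as_matrix(); T=(q-st["position"])@M; print("tool",np.median(T,0))
E
```

```text
tcp [ 0.6216 -0.0292  0.204 ] F [-0.1  0.6  0.8] w 60.2 g 0.0
side blue 253 min [ 0.598 -0.061  0.1  ] max [ 0.629 -0.019  0.223] axis [-0.15 -0.03 -0.99] ends [ 0.619 -0.034  0.194] [ 0.605 -0.037  0.106]
side orange 8 min [ 0.597 -0.037  0.027] max [ 0.601 -0.033  0.047] axis [-0.07  0.1  -0.99] ends [ 0.599 -0.036  0.047] [ 0.597 -0.034  0.028]
1106 [ 0.61125008 -0.036402    0.18500342] [ 0.63269813 -0.01657334  0.19662968] [ 0.6216458  -0.02673219  0.19353369]
tool [-0.00062693  0.00235311  0.01083014]
```

>>> {"name": "move_arm", "arguments": {
  "targets": [
    [50,0,0.05,0.3,0],
    [50,0,0,0.4,0],
    [50,0,0,0.36,0],
    [50,0,0,0,0],
    [10,0,0,0,0],
    [10,0,0,0,0],
    [10,0,0,0,0],
    [10,0,0,0,0]
  ]
}}

```text
t: 11.05
position: [0.6219, -0.0268, 0.1526]
tool_rot: [-0.031, 1.0, -0.0, 0.001]
wrist_force: [0.4, 0.1, 5.4]
width: 0.228
gripper_force: 61.8
```

>>> {"name": "move_arm", "arguments": {
  "targets": [
    [10,0,0,0,0],
    [10,0,0,-0.3,0],
    [10,0,0,-0.3,0],
    [10,0,0,-0.2,0],
    [10,0,0,0,0],
    [10,0,0,0,0]
  ]
}}

```text
t: 11.65
position: [0.6217, -0.0268, 0.1915]
tool_rot: [-0.031, 1.0, -0.0, 0.0]
wrist_force: [3.6, -1.2, -0.4]
width: 0.22
gripper_force: 60.8
```

```bash
python3 - <<'E'
from m import *
wand(); wand("scene")
E
```

```text
tcp [ 0.6217 -0.0268  0.1915] F [ 3.6 -1.2 -0.4] w 18.8 g 60.8
side blue 203 min [ 0.6   -0.045  0.136] max [ 0.626 -0.021  0.247] axis [-0.03 -0.05 -1.  ] ends [ 0.612 -0.033  0.224] [ 0.609 -0.038  0.138]
tcp [ 0.6216 -0.0268  0.1912] F [ 3.7  0.4 -0.3] w 19.1 g 60.8
scene blue 74 min [ 0.605 -0.036  0.134] max [ 0.632 -0.016  0.252] axis [-0.15  0.08 -0.99] ends [ 0.63  -0.029  0.238] [ 0.614 -0.021  0.137]
scene orange 4 min [ 0.605 -0.031  0.063] max [ 0.608 -0.025  0.077] axis [-0.2   0.16 -0.97] ends [ 0.608 -0.029  0.077] [ 0.605 -0.027  0.063]
```

The wand is held by the top with its shaft in the notch. I'll lower it 18 mm, then swing the grip in an arc towards -x so the shaft pivots on the notch and slants into the channel.

>>> {"name": "move_arm", "arguments": {
  "targets": [
    [10,0,0,0.18,0],
    [10,0,0,0.18,0],
    [10,0.17,0,-0.01,0],
    [10,0.17,0,-0.01,0],
    [10,0.17,0,0.01,0],
    [10,0.17,0,0.01,0],
    [10,0.16,0,0.03,0],
    [10,0.16,0,0.04,0]
  ]
}}

```text
t: 12.55
position: [0.5711, -0.0299, 0.1707]
tool_rot: [-0.031, 1.0, -0.0, 0.001]
wrist_force: [4.7, 1.1, 3.1]
width: 0.227
gripper_force: 60.5
```

```bash
python3 - <<'E'
from m import *
p=wand(); wand("scene")
a=cv2.resize(p[130:280,200:400],(400,300),interpolation=3); cv2.imwrite("pics/c6.png",a[:,:,::-1])
E
```

```text
tcp [ 0.5711 -0.0299  0.1707] F [4.7 1.1 3.1] w 19.4 g 60.5
side blue 121 min [ 0.559 -0.049  0.119] max [ 0.599 -0.022  0.226] axis [ 0.33 -0.06 -0.94] ends [ 0.563 -0.036  0.209] [ 0.594 -0.041  0.12 ]
side orange 18 min [ 0.413 -0.048  0.02 ] max [ 0.615 -0.031  0.065] axis [-0.98 -0.06 -0.16] ends [ 0.614 -0.033  0.054] [ 0.413 -0.045  0.021]
tcp [ 0.5701 -0.03    0.1703] F [ 5.4 -0.4  2.4] w 19.1 g 60.5
scene blue 129 min [ 0.566 -0.039  0.115] max [ 0.602 -0.017  0.232] axis [ 0.23  0.07 -0.97] ends [ 0.576 -0.03   0.212] [ 0.598 -0.023  0.12 ]
scene orange 17 min [ 0.412 -0.047  0.021] max [ 0.614 -0.022  0.068] axis [-0.99 -0.08 -0.15] ends [ 0.615 -0.026  0.055] [ 0.412 -0.043  0.024]
```

The wand pivots in the pads as planned, now tilted about 18°, at about 5 N. Continuing.

>>> {"name": "move_arm", "arguments": {
  "targets": [
    [10,0.16,0,0.05,0],
    [10,0.16,0,0.06,0],
    [10,0.15,0,0.08,0],
    [10,0.15,0,0.08,0],
    [10,0.14,0,0.1,0],
    [10,0.13,0,0.1,0],
    [10,0,0,0,0]
  ]
}}

```text
t: 13.35
position: [0.526, -0.0326, 0.1461]
tool_rot: [-0.031, 1.0, -0.0, -0.0]
wrist_force: [3.0, 0.9, 0.3]
width: 0.222
gripper_force: 63.0
```

```bash
python3 - <<'E'
from m import *
p=wand(); wand("scene")
E
```

```text
tcp [ 0.526  -0.0326  0.1461] F [3.  0.9 0.3] w 18.9 g 63.0
side blue 140 min [ 0.513 -0.073  0.123] max [ 0.589 -0.011  0.203] axis [ 0.68  0.12 -0.73] ends [ 0.524 -0.045  0.186] [ 0.584 -0.034  0.121]
side orange 28 min [ 0.391 -0.068  0.02 ] max [ 0.635 -0.027  0.075] axis [-0.98 -0.09 -0.18] ends [ 0.634 -0.031  0.066] [ 0.393 -0.054  0.021]
tcp [ 0.5261 -0.0326  0.1462] F [ 2.3 -0.7  0.7] w 19.0 g 62.9
scene blue 166 min [ 0.525 -0.041  0.116] max [ 0.593 -0.02   0.19 ] axis [ 0.63  0.04 -0.77] ends [ 0.536 -0.03   0.182] [ 0.59  -0.026  0.117]
scene orange 31 min [ 0.402 -0.051  0.021] max [ 0.637 -0.02   0.074] axis [-0.98 -0.09 -0.19] ends [ 0.636 -0.025  0.066] [ 0.402 -0.046  0.022]
```

The wand now lies at about 48° with the handle bottom at (0.588, 0.118). I'll slide it down the slope by about 26 mm, then let go.

>>> {"name": "move_arm", "arguments": {
  "targets": [
    [10,-0.08,0,0.1,0],
    [10,-0.08,0,0.1,0],
    [10,-0.08,0,0.1,0],
    [10,-0.08,0,0.1,0],
    [10,0,0,0,0],
    [10,0,0,0,0]
  ]
}}

```text
t: 14.05
position: [0.5426, -0.0316, 0.1268]
tool_rot: [-0.031, 1.0, -0.0, -0.0]
wrist_force: [-8.8, 1.4, 16.1]
width: 0.228
gripper_force: 66.8
```

```bash
python3 - <<'E'
from m import *
p=wand(); wand("scene")
E
```

```text
tcp [ 0.5426 -0.0316  0.1268] F [-8.8  1.4 16.1] w 19.4 g 66.8
side blue 92 min [ 0.531 -0.077  0.099] max [ 0.609 -0.012  0.21 ] axis [ 0.7   0.15 -0.69] ends [ 0.538 -0.044  0.169] [ 0.605 -0.03   0.103]
side orange 29 min [ 0.392 -0.06   0.02 ] max [ 0.654 -0.024  0.057] axis [-0.99 -0.1  -0.1 ] ends [ 0.652 -0.03   0.047] [ 0.393 -0.055  0.022]
tcp [ 0.5427 -0.0316  0.1268] F [-8.2 -0.  16.2] w 18.8 g 66.8
scene blue 162 min [ 0.543 -0.039  0.093] max [ 0.609 -0.018  0.174] axis [ 0.65  0.05 -0.76] ends [ 0.553 -0.029  0.162] [ 0.606 -0.025  0.099]
scene orange 37 min [ 0.391 -0.057  0.02 ] max [ 0.654 -0.019  0.056] axis [-0.99 -0.09 -0.1 ] ends [ 0.653 -0.024  0.048] [ 0.396 -0.048  0.022]
```

It now presses up the slope at about 18 N, so the handle has reached the stop. Releasing.

>>> {"name": "move_arm", "arguments": {
  "targets": [
    [10,0,0,-0.03,0],
    [45,0,0,0,0],
    [45,0,0,0,0],
    [45,0,0,0,0],
    [45,0,0,0,0],
    [45,0,0,0,0],
    [45,0,0,0,0],
    [45,0,0,0,0]
  ]
}}

```text
t: 14.95
position: [0.5431, -0.0316, 0.1281]
tool_rot: [-0.031, 1.0, -0.0, 0.0]
wrist_force: [-0.6, -0.2, -0.8]
width: 0.522
gripper_force: 0.0
```

```bash
python3 - <<'E'
from m import *
p=wand(); wand("scene")
a=cv2.resize(p[130:280,200:400],(800,600),interpolation=3); cv2.imwrite("pics/c7.png",a[:,:,::-1])
E
```

```text
tcp [ 0.5431 -0.0316  0.1281] F [-0.6 -0.2 -0.8] w 44.6 g 0.0
side blue 71 min [ 0.531 -0.068  0.101] max [ 0.607 -0.022  0.191] axis [ 0.74  0.07 -0.67] ends [ 0.528 -0.041  0.175] [ 0.604 -0.034  0.106]
side orange 22 min [ 0.392 -0.064  0.02 ] max [ 0.651 -0.025  0.053] axis [-0.99 -0.09 -0.1 ] ends [ 0.65  -0.03   0.045] [ 0.393 -0.055  0.021]
tcp [ 0.543  -0.0316  0.1281] F [ 0.2 -1.7  0.2] w 44.8 g 0.0
scene blue 170 min [ 0.536 -0.04   0.094] max [ 0.608 -0.015  0.206] axis [ 0.63  0.04 -0.77] ends [ 0.546 -0.03   0.172] [ 0.606 -0.026  0.098]
scene orange 34 min [ 0.395 -0.057  0.02 ] max [ 0.652 -0.022  0.053] axis [-0.99 -0.1  -0.09] ends [ 0.652 -0.025  0.046] [ 0.395 -0.05   0.022]
```

View pics/c7.png

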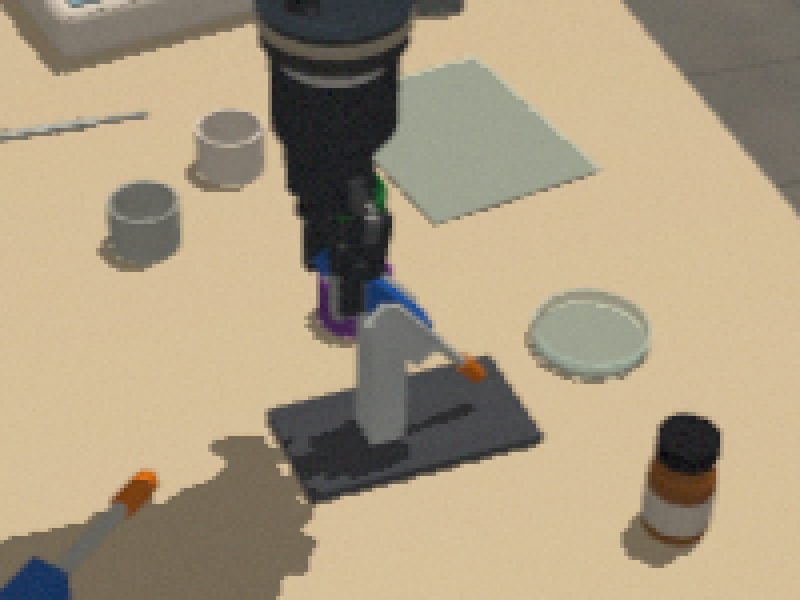

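The wand lies in the rest: the swab tip's largest x is 0.652, as expected for the seat, and the fingers are open. To turn it upright later I need a pivot edge with free room beneath it, so I'll measure the post and the underside of the channel from the saved pictures.

```bash
python3 - <<'E'
from h import *
for n in ("side","scene"):
    f=np.load(n+".npz"); p,d,W=f["p"],f["d"],f["W"]; x,y,z=W[...,0],W[...,1],W[...,2]
    m=(d>0)&(x>.5)&(x<.68)&(y>-.075)&(y<.02)&(z>.016)&(z<.15)
    q=W[m]
    for a in np.arange(.02,.145,.008):
        s=q[abs(q[:,2]-a)<.004]
        if len(s)>2: print(n,a.round(3),len(s),"x",np.percentile(s[:,0],[2,98]).round(4),"y",np.percentile(s[:,1],[2,98]).round(4))
E
```

```text
side 0.02 28 x [0.5639 0.588 ] y [-0.0483 -0.0203]
side 0.028 26 x [0.5643 0.5885] y [-0.0483 -0.0304]
side 0.036 27 x [0.5635 0.5888] y [-0.0472 -0.0209]
side 0.044 28 x [0.564  0.5867] y [-0.0481 -0.0226]
side 0.052 27 x [0.5641 0.5879] y [-0.0468 -0.021 ]
side 0.06 27 x [0.5636 0.5868] y [-0.0475 -0.0225]
side 0.068 28 x [0.5636 0.5873] y [-0.0484 -0.0191]
side 0.076 31 x [0.5639 0.5978] y [-0.0499 -0.019 ]
side 0.084 42 x [0.564  0.6041] y [-0.0516 -0.0257]
side 0.092 54 x [0.5641 0.6087] y [-0.0509 -0.0079]
side 0.1 61 x [0.5641 0.6062] y [-0.0532 -0.0067]
side 0.108 47 x [0.5702 0.6023] y [-0.053 -0.008]
side 0.116 67 x [0.5586 0.5958] y [-0.053  -0.0074]
side 0.124 75 x [0.5574 0.5874] y [-0.0536 -0.009 ]
side 0.132 26 x [0.5661 0.5832] y [-0.055  -0.0071]
scene 0.02 29 x [0.5596 0.6716] y [-0.0654  0.0128]
scene 0.028 16 x [0.5639 0.5912] y [-0.0437 -0.0157]
scene 0.036 16 x [0.5659 0.5907] y [-0.0412 -0.0153]
scene 0.044 8 x [0.5652 0.5909] y [-0.0425 -0.0156]
scene 0.052 7 x [0.5676 0.5896] y [-0.0423 -0.0152]
scene 0.06 8 x [0.5671 0.5912] y [-0.0421 -0.014 ]
scene 0.068 5 x [0.5624 0.5774] y [-0.0196 -0.0154]
scene 0.076 4 x [0.5672 0.5945] y [-0.0378 -0.0177]
scene 0.084 22 x [0.5805 0.6029] y [-0.0452 -0.0094]
scene 0.092 59 x [0.5784 0.6111] y [-0.0511 -0.008 ]
scene 0.1 45 x [0.5713 0.6093] y [-0.0527 -0.0063]
scene 0.108 50 x [0.5684 0.6055] y [-0.0523 -0.0045]
scene 0.116 57 x [0.5563 0.5962] y [-0.0523 -0.009 ]
scene 0.124 40 x [0.5597 0.5916] y [-0.0535 -0.0065]
scene 0.132 21 x [0.5673 0.5835] y [-0.0542 -0.0069]
```

The post spans x 0.564-0.588. The channel's rear lower edge, at about (0.558, z 0.118), overhangs it by 6-7 mm. I'll use that edge as the pivot, in stages, pulling slightly upward so friction can only extend the swab. First I'll regrip near the top with the fingertips.

>>> {"name": "move_arm", "arguments": {
  "targets": [
    [45,-0.09,0,-0.2,0],
    [45,0,0,0,0],
    [45,0,0,0,0],
    [10,0,0,0,0],
    [10,0,0,0,0],
    [10,0,0,0,0],
    [10,0,0,0,0],
    [10,0,0,0,0]
  ]
}}

```text
t: 15.85
position: [0.5474, -0.0313, 0.138]
tool_rot: [-0.031, 1.0, -0.0, -0.0]
wrist_force: [-1.5, -0.7, 0.8]
width: 0.221
gripper_force: 60.1
```

>>> {"name": "move_arm", "arguments": {
  "targets": [
    [10,0,0,-0.2,0],
    [10,0,0,-0.4,0],
    [10,0,0,-0.6,0],
    [10,0,0,-0.6,0],
    [10,0,0,-0.5,0],
    [10,0,0,-0.3,0],
    [10,0,0,0,0],
    [10,0,0,0,0]
  ]
}}

```text
t: 16.65
position: [0.5476, -0.0313, 0.2679]
tool_rot: [-0.031, 1.0, 0.0, 0.0]
wrist_force: [0.5, 0.2, -1.8]
width: 0.22
gripper_force: 59.8
```

```bash
python3 - <<'E'
from m import *
p=wand(lo=.08); wand("scene",lo=.08)
E
```

```text
tcp [ 0.5476 -0.0313  0.2679] F [ 0.5  0.2 -1.8] w 18.8 g 59.8
side blue 194 min [ 0.534 -0.044  0.221] max [ 0.608 -0.024  0.3  ] axis [ 0.67 -0.03 -0.74] ends [ 0.538 -0.037  0.298] [ 0.603 -0.04   0.226]
side orange 11 min [ 0.637 -0.035  0.169] max [ 0.647 -0.028  0.182] axis [ 0.61 -0.06 -0.79] ends [ 0.637 -0.032  0.181] [ 0.646 -0.032  0.169]
tcp [ 0.5473 -0.0313  0.2673] F [ 0.1  0.1 -1.7] w 18.8 g 59.8
scene blue 194 min [ 0.54  -0.04   0.223] max [ 0.609 -0.019  0.306] axis [ 0.62  0.08 -0.78] ends [ 0.552 -0.031  0.293] [ 0.605 -0.024  0.228]
scene orange 19 min [ 0.637 -0.028  0.165] max [ 0.651 -0.021  0.183] axis [ 0.59  0.13 -0.8 ] ends [ 0.639 -0.026  0.182] [ 0.65  -0.023  0.167]
```

>>> {"name": "move_arm", "arguments": {
  "targets": [
    [10,0.5,0,0,0],
    [10,0.7,0,0,0],
    [10,0.6,0,0,0],
    [10,0.35,0,0,0],
    [10,0,0,0.5,0],
    [10,0,0,0.5,0],
    [10,0,0,0.18,0],
    [10,0,0,0,0]
  ]
}}

```text
t: 17.55
position: [0.4392, -0.0378, 0.2079]
tool_rot: [-0.031, 1.0, 0.0, -0.001]
wrist_force: [0.3, -0.4, -0.5]
width: 0.216
gripper_force: 59.7
```

```bash
sed -i 's/<.16)\]/<.16)\&(W[...,0]>.42)]/' m.py; python3 - <<'E'
from m import *
p=wand(lo=.05); wand("scene",lo=.05)
E
```

```text
tcp [ 0.4392 -0.0378  0.2079] F [ 0.3 -0.4 -0.5] w 18.5 g 59.7
side blue 199 min [ 0.426 -0.051  0.159] max [ 0.499 -0.03   0.238] axis [ 0.66  0.01 -0.75] ends [ 0.432 -0.045  0.238] [ 0.495 -0.044  0.166]
side orange 16 min [ 0.526 -0.043  0.108] max [ 0.543 -0.031  0.122] axis [ 0.72  0.02 -0.69] ends [ 0.527 -0.038  0.121] [ 0.542 -0.038  0.107]
tcp [ 0.4399 -0.0378  0.209 ] F [ 0.   0.  -0.9] w 18.8 g 59.7
scene blue 174 min [ 0.425 -0.05   0.164] max [ 0.501 -0.025  0.272] axis [ 0.61  0.07 -0.79] ends [ 0.444 -0.037  0.236] [ 0.497 -0.031  0.169]
scene orange 15 min [ 0.531 -0.037  0.107] max [ 0.545 -0.028  0.125] axis [ 0.62  0.15 -0.77] ends [ 0.532 -0.033  0.122] [ 0.542 -0.03   0.11 ]
```

>>> {"name": "move_arm", "arguments": {
  "targets": [
    [10,-0.15,0,0,0],
    [10,-0.15,0,0,0],
    [10,-0.06,0,0,0],
    [10,-0.1,0,-0.08,0],
    [10,-0.1,0,-0.08,0],
    [10,-0.1,0,-0.08,0],
    [10,0,0,0,0]
  ]
}}

```text
t: 18.35
position: [0.4739, -0.0359, 0.2216]
tool_rot: [-0.031, 1.0, -0.0, 0.0]
wrist_force: [-3.0, -0.9, -1.4]
width: 0.221
gripper_force: 59.1
```

```bash
python3 - <<'E'
from m import *
p=wand(lo=.05); wand("scene",lo=.05)
E
```

```text
tcp [ 0.4739 -0.0359  0.2216] F [-3.  -0.9 -1.4] w 18.9 g 59.1
side blue 182 min [ 0.459 -0.049  0.168] max [ 0.525 -0.027  0.252] axis [ 0.58 -0.03 -0.81] ends [ 0.464 -0.042  0.252] [ 0.52  -0.045  0.174]
side orange 17 min [ 0.545 -0.04   0.11 ] max [ 0.559 -0.033  0.128] axis [ 0.48 -0.07 -0.87] ends [ 0.548 -0.037  0.126] [ 0.557 -0.038  0.11 ]
tcp [ 0.4736 -0.0359  0.2214] F [-2.5 -0.3 -1.7] w 18.6 g 59.2
scene blue 170 min [ 0.462 -0.044  0.17 ] max [ 0.527 -0.022  0.258] axis [ 0.54  0.08 -0.84] ends [ 0.474 -0.037  0.252] [ 0.523 -0.029  0.176]
scene orange 6 min [ 0.551 -0.034  0.118] max [ 0.555 -0.028  0.124] axis [-0.05  0.68 -0.74] ends [ 0.553 -0.033  0.123] [ 0.553 -0.028  0.118]
```

It works: the wand is at about 56° with only 3 N. Continuing along the arc.

>>> {"name": "move_arm", "arguments": {
  "targets": [
    [10,-0.11,0,-0.07,0],
    [10,-0.11,0,-0.07,0],
    [10,-0.12,0,-0.06,0],
    [10,-0.12,0,-0.05,0],
    [10,0,0,0,0]
  ]
}}

```text
t: 18.95
position: [0.4971, -0.0344, 0.2339]
tool_rot: [-0.031, 1.0, -0.0, 0.0]
wrist_force: [-2.4, -1.8, -1.2]
width: 0.219
gripper_force: 58.6
```

```bash
python3 - <<'E'
from m import *
p=wand(lo=.05); wand("scene",lo=.05)
E
```

```text
tcp [ 0.4971 -0.0344  0.2339] F [-2.4 -1.8 -1.2] w 18.7 g 58.6
side blue 157 min [ 0.481 -0.048  0.173] max [ 0.533 -0.028  0.267] axis [ 0.44 -0.04 -0.9 ] ends [ 0.485 -0.041  0.265] [ 0.528 -0.045  0.179]
side orange 16 min [ 0.545 -0.04   0.111] max [ 0.559 -0.035  0.127] axis [ 0.45  0.04 -0.89] ends [ 0.548 -0.037  0.126] [ 0.556 -0.037  0.111]
tcp [ 0.4967 -0.0344  0.2337] F [-1.7 -0.1 -1.3] w 19.0 g 58.7
scene blue 156 min [ 0.486 -0.044  0.177] max [ 0.536 -0.005  0.302] axis [ 0.34  0.02 -0.94] ends [ 0.492 -0.032  0.286] [ 0.531 -0.03   0.18 ]
scene orange 6 min [ 0.552 -0.032  0.12 ] max [ 0.557 -0.025  0.13 ] axis [-0.18 -0.16 -0.97] ends [ 0.556 -0.028  0.13 ] [ 0.554 -0.03   0.12 ]
```

>>> {"name": "move_arm", "arguments": {
  "targets": [
    [10,-0.12,0,-0.05,0],
    [10,-0.12,0,-0.05,0],
    [10,-0.12,0,-0.04,0],
    [10,-0.12,0,-0.03,0],
    [10,-0.12,0,-0.03,0],
    [10,-0.12,0,-0.03,0],
    [10,0,0,0,0]
  ]
}}

```text
t: 19.75
position: [0.5329, -0.0322, 0.2451]
tool_rot: [-0.031, 1.0, 0.0, 0.0]
wrist_force: [-3.0, 0.6, -0.8]
width: 0.221
gripper_force: 58.9
```

```bash
python3 - <<'E'
from m import *
p=wand(lo=.05); wand("scene",lo=.05)
E
```

```text
tcp [ 0.5329 -0.0322  0.2451] F [-3.   0.6 -0.8] w 18.9 g 58.9
side blue 203 min [ 0.516 -0.047  0.181] max [ 0.549 -0.027  0.279] axis [ 0.24 -0.03 -0.97] ends [ 0.519 -0.04   0.278] [ 0.542 -0.044  0.184]
side orange 18 min [ 0.546 -0.041  0.11 ] max [ 0.556 -0.033  0.132] axis [ 0.11 -0.09 -0.99] ends [ 0.55  -0.036  0.132] [ 0.552 -0.038  0.111]
tcp [ 0.5325 -0.0322  0.2451] F [-1.3  0.2 -1.4] w 18.8 g 58.9
scene blue 125 min [ 0.525 -0.042  0.182] max [ 0.55  -0.021  0.3  ] axis [ 0.12  0.1  -0.99] ends [ 0.534 -0.036  0.28 ] [ 0.545 -0.026  0.184]
scene orange 5 min [ 0.551 -0.03   0.115] max [ 0.559 -0.029  0.131] axis [-0.48  0.05 -0.87] ends [ 0.559 -0.03   0.13 ] [ 0.55  -0.029  0.115]
```

About 12° from upright; a little more, then I'll lift clear.

>>> {"name": "move_arm", "arguments": {
  "targets": [
    [10,-0.11,0,-0.02,0],
    [10,-0.11,0,-0.01,0],
    [10,-0.11,0,0,0],
    [10,0,0,0,0],
    [10,0.3,0,0,0],
    [10,0,0,-0.3,0],
    [10,0,0,-0.3,0],
    [10,0,0,0,0]
  ]
}}

```text
t: 20.65
position: [0.5347, -0.0322, 0.2784]
tool_rot: [-0.031, 1.0, -0.0, 0.002]
wrist_force: [0.2, -0.6, -0.0]
width: 0.223
gripper_force: 58.8
```

```bash
python3 - <<'E'
from m import *
p=wand(lo=.05); wand("scene",lo=.05)
# wrist: handle top face & swab in tool frame
E
```

```text
tcp [ 0.5347 -0.0322  0.2784] F [ 0.2 -0.6 -0. ] w 19.1 g 58.8
side blue 235 min [ 0.516 -0.048  0.215] max [ 0.54  -0.025  0.315] axis [ 0.14 -0.05 -0.99] ends [ 0.521 -0.04   0.313] [ 0.534 -0.044  0.217]
side orange 18 min [ 0.535 -0.041  0.138] max [ 0.545 -0.03   0.164] axis [ 0.16  0.05 -0.99] ends [ 0.539 -0.037  0.164] [ 0.543 -0.036  0.14 ]
tcp [ 0.5344 -0.0322  0.2772] F [-0.   0.8 -0.6] w 18.7 g 58.8
scene blue 112 min [ 0.523 -0.043  0.214] max [ 0.545 -0.022  0.311] axis [ 0.04  0.11 -0.99] ends [ 0.535 -0.036  0.31 ] [ 0.538 -0.026  0.216]
scene orange 8 min [ 0.538 -0.031  0.147] max [ 0.546 -0.025  0.164] axis [-0.25 -0.14 -0.96] ends [ 0.545 -0.027  0.163] [ 0.541 -0.029  0.147]
```

The wand is held about 7° from upright with its tip at (0.543, -0.032, 0.138), and its top is 36 mm above the TCP. Moving over the green pot.

>>> {"name": "move_arm", "arguments": {
  "targets": [
    [10,-0.2,0.4,0,0],
    [10,-0.3,0.7,0,0],
    [10,-0.3,0.7,0,0],
    [10,-0.3,0.7,0,0],
    [10,-0.3,0.75,0,0],
    [10,-0.3,0.7,0,0],
    [10,-0.27,0.6,0,0],
    [10,0,0,0,0]
  ]
}}

```text
t: 21.55
position: [0.6183, 0.2046, 0.274]
tool_rot: [-0.032, 0.999, 0.0, -0.001]
wrist_force: [-0.9, -0.4, -1.8]
width: 0.218
gripper_force: 58.9
```

>>> {"name": "move_arm", "arguments": {
  "targets": [
    [10,0,0,0.4,0],
    [10,0,0,0.4,0],
    [10,0,0,0,0],
    [10,0,0,0,0]
  ]
}}

```text
t: 21.95
position: [0.6177, 0.2005, 0.2366]
tool_rot: [-0.03, 1.0, -0.0, -0.0]
wrist_force: [-0.2, 0.4, 0.8]
width: 0.22
gripper_force: 58.9
```

```bash
python3 - <<'E'
from m import *
for v in ("side","scene"):
    p=wand(v,lo=.05)
    d=None
    p,d,W=grab(v); hsv=cv2.cvtColor(p,cv2.COLOR_RGB2HSV); H,S,V=[hsv[...,j].astype(int) for j in range(3)]
    q=W[(H>45)&(H<80)&(S>120)&(d>0)&(abs(W[...,0]-.62)<.07)&(abs(W[...,1]-.2)<.07)]
    print(v,"green",len(q),q.min(0).round(4),q.max(0).round(4))
E
```

```text
tcp [0.6177 0.2005 0.2366] F [-0.2  0.4  0.8] w 18.8 g 58.9
side blue 185 min [0.599 0.184 0.172] max [0.626 0.205 0.273] axis [ 0.14 -0.05 -0.99] ends [0.603 0.193 0.271] [0.617 0.189 0.176]
side orange 10 min [0.618 0.19  0.102] max [0.627 0.196 0.122] axis [ 0.14  0.01 -0.99] ends [0.621 0.193 0.122] [0.623 0.194 0.103]
side green 282 [ 6.000e-01  1.697e-01 -5.000e-04] [0.6516 0.2302 0.0431]
tcp [0.6183 0.2008 0.2376] F [ 1.2  0.1 -0.6] w 18.6 g 58.9
scene blue 116 min [0.605 0.189 0.174] max [0.634 0.212 0.324] axis [ 0.06  0.06 -1.  ] ends [0.618 0.198 0.274] [0.624 0.204 0.178]
scene orange 8 min [0.625 0.2   0.109] max [0.631 0.206 0.121] axis [-0.01 -0.33 -0.95] ends [0.627 0.205 0.12 ] [0.627 0.202 0.11 ]
scene green 256 [ 0.5993  0.175  -0.0063] [0.6556 0.2276 0.0463]
```

The tip is centred on the pot within about 2 mm. I'll descend to just above the floor.

>>> {"name": "move_arm", "arguments": {
  "targets": [
    [10,0,0,0.4,0],
    [10,0,0,0.5,0],
    [10,0,0,0.5,0],
    [10,0,0,0.27,0],
    [10,0,0,0,0],
    [10,0,0,0,0],
    [10,0,0,0,0]
  ]
}}

```text
t: 22.85
position: [0.6187, 0.2011, 0.1545]
tool_rot: [-0.031, 1.0, 0.0, 0.001]
wrist_force: [0.4, -0.0, -0.9]
width: 0.219
gripper_force: 59.0
```

```bash
python3 - <<'E'
from m import *
import numpy as np
F=[];P=[]
for i in range(3):
    wand("side" if i%2 else "scene",lo=.05); s=r.read_state(); F.append(s["wrist_force"]);P.append(s["position"])
print(np.mean(F,0),np.mean(P,0))
E
```

```text
tcp [0.6187 0.2011 0.1545] F [ 0.4 -0.  -0.9] w 18.7 g 59.0
scene blue 96 min [0.608 0.191 0.088] max [0.636 0.212 0.252] axis [ 0.01  0.03 -1.  ] ends [0.622 0.2   0.236] [0.623 0.204 0.092]
tcp [0.6186 0.2012 0.1544] F [ 0.  -0.3 -1.1] w 19.0 g 59.0
side blue 148 min [0.601 0.179 0.09 ] max [0.627 0.207 0.19 ] axis [ 0.15 -0.05 -0.99] ends [0.604 0.194 0.189] [0.619 0.189 0.093]
tcp [0.6186 0.2011 0.1543] F [-0.3 -0.3 -1.3] w 18.7 g 59.0
scene blue 98 min [0.608 0.19  0.091] max [0.635 0.211 0.245] axis [ 0.03  0.05 -1.  ] ends [0.62  0.197 0.228] [0.624 0.204 0.096]
[-0.41297681 -0.08912536 -0.85633709] [0.61854879 0.20111795 0.15423099]
```

>>> {"name": "move_arm", "arguments": {
  "targets": [
    [10,0,0,0.1,0],
    [10,0,0,0.1,0],
    [10,0,0,0.05,0],
    [10,0,0,0.04,0],
    [10,0,0,0.03,0],
    [10,0,0,0,0],
    [10,0,0,0,0]
  ]
}}

```text
t: 23.7
position: [0.6181, 0.201, 0.1373]
tool_rot: [-0.031, 1.0, 0.0, 0.0]
wrist_force: [-0.7, -0.9, 1.3]
width: 0.219
gripper_force: 59.1
```

```bash
python3 - <<'E'
from m import *
F=[];P=[]
for i in range(4):
    wand("side",lo=.05); s=r.read_state(); F.append(s["wrist_force"]);P.append(s["position"])
print(np.mean(F,0),np.mean(P,0))
E
```

```text
tcp [0.6181 0.201  0.1373] F [-0.7 -0.9  1.3] w 18.7 g 59.1
side blue 139 min [0.601 0.185 0.074] max [0.624 0.211 0.173] axis [ 0.13 -0.05 -0.99] ends [0.605 0.193 0.172] [0.617 0.188 0.079]
tcp [0.6181 0.201  0.1373] F [0.8 0.5 2.4] w 18.6 g 59.1
side blue 140 min [0.601 0.183 0.075] max [0.624 0.207 0.173] axis [ 0.14 -0.04 -0.99] ends [0.605 0.192 0.171] [0.617 0.189 0.078]
tcp [0.6181 0.201  0.1373] F [1.  0.4 1.6] w 18.9 g 59.1
side blue 141 min [0.599 0.184 0.074] max [0.623 0.209 0.174] axis [ 0.14 -0.03 -0.99] ends [0.604 0.192 0.171] [0.618 0.189 0.077]
tcp [0.618  0.201  0.1373] F [0.8 0.1 1.9] w 18.8 g 59.1
side blue 140 min [0.6   0.184 0.075] max [0.624 0.207 0.174] axis [ 0.14 -0.04 -0.99] ends [0.604 0.193 0.172] [0.617 0.189 0.078]
[0.89018382 0.38432378 1.94943094] [0.61805567 0.20097107 0.13728085]
```

Contact is about 2.6 N, so the swab is in about 6 mm. I'll ease off 1.5 mm, hold about half a second, then lift out.

>>> {"name": "move_arm", "arguments": {
  "targets": [
    [10,0,0,-0.03,0],
    [10,0,0,0,0],
    [10,0,0,0,0],
    [10,0,0,0,0],
    [10,0,0,0,0],
    [10,0,0,0,0]
  ]
}}

```text
t: 24.5
position: [0.6179, 0.2009, 0.1386]
tool_rot: [-0.031, 1.0, -0.0, -0.0]
wrist_force: [1.4, 0.4, 1.5]
width: 0.222
gripper_force: 59.2
```

>>> {"name": "move_arm", "arguments": {
  "targets": [
    [10,0,0,-0.2,0],
    [10,0,0,-0.5,0],
    [10,0,0,-0.7,0],
    [10,0,0,-0.7,0],
    [10,0,0,-0.7,0],
    [10,0,0,-0.2,0],
    [10,0,0,0,0],
    [10,0,0,0,0]
  ]
}}

```text
t: 25.3
position: [0.6178, 0.2009, 0.288]
tool_rot: [-0.031, 1.0, -0.0, -0.0]
wrist_force: [0.5, -1.1, -2.0]
width: 0.223
gripper_force: 59.0
```

```bash
python3 - <<'E'
from m import *
for v in ("side","scene"):
    p=wand(v,lo=.05)
    p,d,W=grab(v); hsv=cv2.cvtColor(p,cv2.COLOR_RGB2HSV); H,S,V=[hsv[...,j].astype(int) for j in range(3)]
    q=W[(H>45)&(H<80)&(S>120)&(d>0)&(abs(W[...,0]-.62)<.07)&(abs(W[...,1]-.2)<.07)]
    print(v,"green",len(q),q.min(0).round(4),q.max(0).round(4))
E
```

```text
tcp [0.6178 0.2009 0.288 ] F [ 0.5 -1.1 -2. ] w 19.0 g 59.0
side blue 200 min [0.599 0.184 0.22 ] max [0.625 0.206 0.324] axis [ 0.13 -0.02 -0.99] ends [0.604 0.192 0.322] [0.617 0.19  0.226]
side orange 10 min [0.617 0.192 0.156] max [0.627 0.197 0.173] axis [ 0.45  0.12 -0.89] ends [0.618 0.193 0.173] [0.626 0.195 0.157]
side green 281 [0.6    0.1683 0.0019] [0.6529 0.2294 0.0422]
tcp [0.6175 0.2008 0.2874] F [-0.2 -0.3 -1.3] w 19.0 g 59.0
scene blue 124 min [0.607 0.191 0.223] max [0.629 0.21  0.325] axis [ 0.08  0.09 -0.99] ends [0.616 0.196 0.323] [0.624 0.205 0.228]
scene orange 14 min [0.62  0.198 0.15 ] max [0.629 0.205 0.174] axis [-0.16  0.15 -0.98] ends [0.627 0.201 0.174] [0.624 0.204 0.151]
scene green 259 [ 0.6008  0.1746 -0.0033] [0.6564 0.2282 0.0442]
```

The pot hasn't moved and the press is done. Returning to the rest.

>>> {"name": "move_arm", "arguments": {
  "targets": [
    [10,0.06,-0.4,0,0],
    [10,0.06,-0.7,0,0],
    [10,0.06,-0.75,0,0],
    [10,0.06,-0.75,0,0],
    [10,0.06,-0.75,0,0],
    [10,0.06,-0.7,0,0],
    [10,0.04,-0.5,0,0],
    [10,0,0,0,0]
  ]
}}

```text
t: 26.3
position: [0.6114, -0.0304, 0.2881]
tool_rot: [-0.029, 1.0, -0.0, -0.0]
wrist_force: [-0.0, 0.9, -1.0]
width: 0.225
gripper_force: 59.0
```

>>> {"name": "move_arm", "arguments": {
  "targets": [
    [10,0,0,0,0],
    [10,0,0,0,0],
    [10,0,0,0,0]
  ]
}}

```text
t: 26.6
position: [0.6119, -0.0264, 0.2885]
tool_rot: [-0.031, 1.0, 0.0, -0.0]
wrist_force: [-0.4, 0.2, -0.1]
width: 0.222
gripper_force: 59.0
```

```bash
python3 - <<'E'
from m import *
for v in ("side","scene"): wand(v,lo=.14)
E
```

```text
tcp [ 0.6119 -0.0264  0.2885] F [-0.4  0.2 -0.1] w 18.9 g 59.0
side blue 252 min [ 0.593 -0.043  0.224] max [ 0.618 -0.02   0.33 ] axis [ 0.13 -0.04 -0.99] ends [ 0.597 -0.034  0.323] [ 0.61  -0.038  0.227]
side orange 19 min [ 0.612 -0.035  0.152] max [ 0.621 -0.029  0.173] axis [ 0.18  0.07 -0.98] ends [ 0.615 -0.033  0.173] [ 0.619 -0.031  0.153]
tcp [ 0.6119 -0.0264  0.2885] F [ 0.1 -1.  -0.7] w 18.6 g 59.0
scene blue 113 min [ 0.601 -0.037  0.224] max [ 0.627 -0.013  0.363] axis [ 0.01  0.09 -1.  ] ends [ 0.614 -0.029  0.322] [ 0.615 -0.021  0.227]
scene orange 11 min [ 0.614 -0.026  0.157] max [ 0.623 -0.021  0.175] axis [ 0.05  0.05 -1.  ] ends [ 0.618 -0.024  0.174] [ 0.619 -0.023  0.157]
```

>>> {"name": "move_arm", "arguments": {
  "targets": [
    [10,-0.16,-0.02,0,0],
    [10,0,0,0.5,0],
    [10,0,0,0.6,0],
    [10,0,0,0.6,0],
    [10,0,0,0.3,0],
    [10,0,0,0.08,0],
    [10,0,0,0,0],
    [10,0,0,0,0]
  ]
}}

```text
t: 27.5
position: [0.6205, -0.0277, 0.1858]
tool_rot: [-0.031, 1.0, -0.0, 0.001]
wrist_force: [0.6, -1.1, -0.5]
width: 0.223
gripper_force: 59.0
```

>>> {"name": "move_arm", "arguments": {
  "targets": [
    [10,0.15,0,0,0],
    [10,0.15,0,0,0],
    [10,0.15,0,0,0],
    [10,0.15,0,0,0],
    [10,0.17,0,0.03,0],
    [10,0.17,0,0.03,0],
    [10,0,0,0,0]
  ]
}}

```text
t: 28.2
position: [0.5723, -0.0309, 0.182]
tool_rot: [-0.031, 1.0, -0.0, 0.0]
wrist_force: [2.6, 0.7, 1.6]
width: 0.224
gripper_force: 59.0
```

```bash
python3 - <<'E'
from m import *
for v in ("side","scene"): wand(v,lo=.03)
E
```

```text
tcp [ 0.5723 -0.0309  0.182 ] F [2.6 0.7 1.6] w 19.1 g 59.0
side blue 159 min [ 0.555 -0.046  0.124] max [ 0.597 -0.026  0.216] axis [ 0.34 -0.05 -0.94] ends [ 0.559 -0.038  0.214] [ 0.591 -0.043  0.126]
side orange 11 min [ 0.605 -0.037  0.049] max [ 0.614 -0.032  0.066] axis [ 0.06  0.1  -0.99] ends [ 0.608 -0.035  0.066] [ 0.609 -0.033  0.05 ]
tcp [ 0.5727 -0.0308  0.182 ] F [ 1.5  0.5 -0.1] w 18.8 g 59.0
scene blue 124 min [ 0.568 -0.041  0.12 ] max [ 0.6   -0.02   0.214] axis [ 0.22  0.1  -0.97] ends [ 0.577 -0.032  0.203] [ 0.595 -0.024  0.123]
scene orange 14 min [ 0.606 -0.033  0.05 ] max [ 0.616 -0.024  0.072] axis [ 0.18  0.17 -0.97] ends [ 0.61  -0.029  0.071] [ 0.614 -0.026  0.052]
```

Same behaviour as the first time. Completing the arc, then sliding down the slope.

>>> {"name": "move_arm", "arguments": {
  "targets": [
    [10,0.15,0,0.05,0],
    [10,0.15,0,0.05,0],
    [10,0.15,0,0.07,0],
    [10,0.15,0,0.08,0],
    [10,0.14,0,0.09,0],
    [10,0.13,0,0.09,0],
    [10,0,0,0,0]
  ]
}}

```text
t: 29.0
position: [0.5286, -0.0335, 0.1598]
tool_rot: [-0.031, 1.0, 0.0, -0.0]
wrist_force: [4.0, 0.9, 1.3]
width: 0.22
gripper_force: 60.4
```

```bash
python3 - <<'E'
from m import *
for v in ("side","scene"): wand(v,lo=.03)
E
```

```text
tcp [ 0.5286 -0.0335  0.1598] F [4.  0.9 1.3] w 18.7 g 60.4
side blue 149 min [ 0.516 -0.047  0.123] max [ 0.587 -0.01   0.19 ] axis [ 0.71  0.01 -0.71] ends [ 0.519 -0.04   0.188] [ 0.582 -0.039  0.125]
side orange 12 min [ 0.617 -0.038  0.058] max [ 0.631 -0.031  0.076] axis [ 0.58  0.09 -0.81] ends [ 0.618 -0.035  0.075] [ 0.63  -0.033  0.058]
tcp [ 0.5287 -0.0334  0.1599] F [ 1.4 -0.8  1.8] w 18.7 g 60.4
scene blue 165 min [ 0.522 -0.043  0.113] max [ 0.591 -0.02   0.224] axis [ 0.61  0.06 -0.79] ends [ 0.535 -0.032  0.186] [ 0.586 -0.027  0.12 ]
scene orange 20 min [ 0.623 -0.031  0.058] max [ 0.636 -0.022  0.078] axis [ 0.45  0.08 -0.89] ends [ 0.623 -0.028  0.078] [ 0.632 -0.026  0.059]
```

>>> {"name": "move_arm", "arguments": {
  "targets": [
    [10,-0.08,0,0.09,0],
    [10,-0.08,0,0.09,0],
    [10,-0.08,0,0.09,0],
    [10,-0.08,0,0.1,0],
    [10,0,0,0,0],
    [10,0,0,0,0]
  ]
}}

```text
t: 29.7
position: [0.5455, -0.0324, 0.1413]
tool_rot: [-0.031, 1.0, 0.0, -0.0]
wrist_force: [0.2, 0.2, -1.0]
width: 0.219
gripper_force: 60.1
```

>>> {"name": "move_arm", "arguments": {
  "targets": [
    [45,0,0,0,0],
    [45,0,0,0,0],
    [45,0,0,0,0],
    [45,0,0,0,0],
    [45,0,0,0,0],
    [45,0,0,-0.5,0],
    [45,0,0,-0.8,0],
    [45,0,0,-0.8,0]
  ]
}}

```text
t: 30.5
position: [0.545, -0.0324, 0.2477]
tool_rot: [-0.031, 1.0, 0.0, -0.0]
wrist_force: [0.6, -0.2, 1.2]
width: 0.531
gripper_force: 0.0
```

```bash
python3 - <<'E'
from m import *
for v in ("side","scene"): wand(v,lo=.03)
E
```

```text
tcp [ 0.545  -0.0324  0.2477] F [ 0.6 -0.2  1.2] w 45.4 g 0.0
side blue 155 min [ 0.533 -0.046  0.104] max [ 0.606 -0.009  0.174] axis [ 0.71  0.09 -0.69] ends [ 0.538 -0.041  0.168] [ 0.602 -0.033  0.106]
side orange 18 min [ 0.634 -0.035  0.039] max [ 0.651 -0.026  0.054] axis [ 0.75  0.21 -0.63] ends [ 0.636 -0.034  0.052] [ 0.65  -0.03   0.039]
tcp [ 0.5469 -0.0325  0.2544] F [-2.   0.1  5.8] w 45.2 g 0.0
scene blue 165 min [ 0.536 -0.04   0.095] max [ 0.609 -0.019  0.172] axis [ 0.65  0.05 -0.76] ends [ 0.544 -0.03   0.172] [ 0.606 -0.026  0.1  ]
scene orange 20 min [ 0.639 -0.031  0.036] max [ 0.654 -0.02   0.054] axis [ 0.62 -0.15 -0.77] ends [ 0.64  -0.024  0.053] [ 0.651 -0.027  0.039]
```

The wand is seated: swab tip at (0.652, 0.036), handle ends as in the first laying, and the gripper is clear above it. I'll let it settle and hand in.

>>> {"name": "move_arm", "arguments": {
  "targets": [
    [45,0,0,-0.3,0],
    [45,0,0,0,0],
    [45,0,0,0,0],
    [45,0,0,0,0],
    [45,0,0,0,0]
  ]
}}

```text
t: 31.1
position: [0.5453, -0.0324, 0.2609]
tool_rot: [-0.031, 1.0, 0.0, -0.001]
wrist_force: [-0.1, -0.2, -0.2]
width: 0.525
gripper_force: 0.0
```

```bash
python3 -c "
from cell import r; print(r.job_done())"
```

```text
the job is handed in; nothing more can be done
None
```

The job is handed in at about 31 s, with no verdict shown: the wand was laid in the rest and retaken by its top, the swab was pressed on the green pot's floor (about 5–6 mm in, judged from force and height), and the wand is back in the rest, let go, with the pot unmoved.

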